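Open up the yard wash shelf

TASK

Get the wash shelf ready for the day. The soap in the refill bottles has settled: one bottle at a time, green first, then yellow, then blue (pass over any that is not there), lift it, turn it over so that its cap points steeply downwards, keep it so for about a second, and stand it back upright on the wooden drip board before taking the next; when all are done, press the pump's red head down to its stop and let it come up again. Also hang every arched scrubber astride the steel rail to drain, at any time, and leave the soap dish and the scraper where they are.

Things in the scene. Friction and masses are not known exactly. Their poses are not given: they have to be found in the camera images.
- board: Slatted wooden drip board, fixed, 380 mm (x) by 180 mm (y), its top 14 mm above the slab. Origin: centre of its underside. The refill bottles stand on it.
- bottle_green: The green refill bottle, closed: a green cylinder 46 mm in diameter and 125 mm high with a narrow white band, a shoulder, and a black screw cap 33 mm in diameter on top; 170 mm high in all, 0.2 kg, centre of mass about 75 mm up. Origin: centre of its base; z points from base to cap. May be absent.
- bottle_yellow: The yellow refill bottle, closed: a yellow cylinder 46 mm in diameter and 125 mm high with a narrow white band, a shoulder, and a black screw cap 33 mm in diameter on top; 170 mm high in all, 0.2 kg, centre of mass about 75 mm up. Origin: centre of its base; z points from base to cap. May be absent.
- bottle_blue: The blue refill bottle, closed: a blue cylinder 46 mm in diameter and 125 mm high with a narrow white band, a shoulder, and a black screw cap 33 mm in diameter on top; 170 mm high in all, 0.2 kg, centre of mass about 75 mm up. Origin: centre of its base; z points from base to cap. May be absent.
- rail: Fixed steel towel rail: a round bar 18 mm in diameter, 280 mm long, level along its own y axis, its centre line 180 mm above the slab, on a post at each end. Origin: on the slab under the middle.
- rail_mid (a point): Middle of the rail's bar, on its centre line; y along the bar, z up.
- scrubber_orange: Arched handrail scrubber: a stiff inverted U (tunnel) of orange plastic, 62 mm wide over its legs (x), 90 mm long (y, the way the tunnel runs), 70 mm high, 0.16 kg, heavy feet. Walls 10 mm, 42 mm clear between the legs; gussets narrow the inside of the roof so that it centres on a bar. It starts standing on its legs. Origin: centre, level with the leg ends; z up. May be absent.
- scrubber_grey: Arched handrail scrubber: a stiff inverted U (tunnel) of light grey plastic, 62 mm wide over its legs (x), 90 mm long (y, the way the tunnel runs), 70 mm high, 0.16 kg, heavy feet. Walls 10 mm, 42 mm clear between the legs; gussets narrow the inside of the roof so that it centres on a bar. It starts standing on its legs. Origin: centre, level with the leg ends; z up. May be absent.
- scrubber_orange_crook (a point): Middle of the underside of the orange scrubber's roof, 60 mm above its leg ends; this rests on the bar when hung.
- scrubber_grey_crook (a point): The same on the grey scrubber.
- pump: Soap pump bottle, fixed in a square steel floor bracket (84 mm): white body 68 mm in diameter, with a red round press head on a stem. Origin: centre of its underside; the head's top is 200 mm above the slab when up.
- pump_head (a joint): Travel of the pump's red head, m: 0 up, 0.018 at its lower stop. It springs back; about 6.5 N holds it fully down.
- pump_top (a point): Centre of the top of the red head (a disc 40 mm in diameter, with a spout pointing away from the robot side); goes down with it.
- soap_dish: White ceramic soap dish with an amber soap bar, 80 x 100 x 36 mm, loose; leave it. Origin: centre of its underside.
- scraper: Scraper with a steel blade and black handle, about 155 mm long (x), 70 mm wide at the blade, 18 mm high, loose; leave it. Origin: under its middle.
Not all that is in view belongs to the job. There is more than one size of the scrubber_orange; the one meant has the size given above.

How it is judged:
On the way, in this order (a step that is already met when the one before it is completed fails the run):
1. the green bottle is turned over, cap pointing steeply down (axis at least 129 degrees from upright), for 0.5 s (angle between bottle_green's own z axis and vertical above 2.25 rad), for 0.5 s.
2. the green bottle stands upright on the drip board again, let go (angle between bottle_green's own z axis and vertical below 0.12 rad and x of bottle_green in the frame of board between -0.19 and 0.19 m and y of bottle_green in the frame of board between -0.09 and 0.09 m and z of bottle_green in the frame of board between 0.009 and 0.02 m and linear speed of bottle_green below 0.03 m/s and contact force between the fingers and bottle_green below 0.1 N), for 0.3 s.
3. the yellow bottle is turned over, cap pointing steeply down (axis at least 129 degrees from upright), for 0.5 s (angle between bottle_yellow's own z axis and vertical above 2.25 rad), for 0.5 s.
4. the yellow bottle stands upright on the drip board again, let go (angle between bottle_yellow's own z axis and vertical below 0.12 rad and x of bottle_yellow in the frame of board between -0.19 and 0.19 m and y of bottle_yellow in the frame of board between -0.09 and 0.09 m and z of bottle_yellow in the frame of board between 0.009 and 0.02 m and linear speed of bottle_yellow below 0.03 m/s and contact force between the fingers and bottle_yellow below 0.1 N), for 0.3 s.
5. the blue bottle is turned over, cap pointing steeply down (axis at least 129 degrees from upright), for 0.5 s (angle between bottle_blue's own z axis and vertical above 2.25 rad), for 0.5 s.
6. the blue bottle stands upright on the drip board again, let go (angle between bottle_blue's own z axis and vertical below 0.12 rad and x of bottle_blue in the frame of board between -0.19 and 0.19 m and y of bottle_blue in the frame of board between -0.09 and 0.09 m and z of bottle_blue in the frame of board between 0.009 and 0.02 m and linear speed of bottle_blue below 0.03 m/s and contact force between the fingers and bottle_blue below 0.1 N), for 0.3 s.
7. the pump head is pressed down to its stop (at least 16 of 18 mm) (value of joint pump_head above 0.016 m), for 0.2 s.
At the end, for the whole second after the job is handed in: Every bottle present stands upright (within 7 degrees) and at rest on the drip board; every scrubber present hangs astride the rail's bar, its roof resting on it between the posts, within 29 degrees of upright, at rest; the pump head is up again (within 4 mm); nothing is held (all of step 2 and all of step 4 and all of step 6 and x of scrubber_orange_crook in the frame of rail_mid between -0.02 and 0.02 m and y of scrubber_orange_crook in the frame of rail_mid between -0.125 and 0.125 m and z of scrubber_orange_crook in the frame of rail_mid between -0.002 and 0.02 m and angle between each of scrubber_orange, scrubber_grey's own z axis and vertical below 0.5 rad and contact force between each of scrubber_orange, scrubber_grey and rail above 0.2 N and linear speed of each of scrubber_orange, scrubber_grey below 0.03 m/s and contact force between the fingers and scrubber_orange below 0.1 N and x of scrubber_grey_crook in the frame of rail_mid between -0.02 and 0.02 m and y of scrubber_grey_crook in the frame of rail_mid between -0.125 and 0.125 m and z of scrubber_grey_crook in the frame of rail_mid between -0.002 and 0.02 m and contact force between the fingers and scrubber_grey below 0.1 N and value of joint pump_head below 0.004 m); the robot touches nothing.
It fails at once if the soap dish is pushed more than 40 mm from its place (distance of soap_dish from where it was at the start of the episode above 0.04 m).
It fails at once if the scraper is pushed more than 40 mm from its place (distance of scraper from where it was at the start of the episode above 0.04 m).
Of bottle_green, bottle_yellow, bottle_blue only 2 to 3 are there at a start; the rules pass over those that are not, and their reading is None.
Of scrubber_orange, scrubber_grey only 1 to 2 are there at a start; the rules pass over those that are not, and their reading is None.
At some moment in a run one of scrubber_orange, scrubber_grey may be knocked a few centimetres aside while the robot is not near it.
It also fails if it takes over 210 s, if anything falls off the work surface, if the arm or the gripper's body presses on something with over 40 N, if the wrist force passes 120 N, or if a joint passes its speed limit or range.

ROBOT

A 6-joint arm with a two-finger parallel gripper is mounted at the origin on the work surface. World frame = base frame: x ahead of the robot, y to its left, z up, the work surface at z = 0. Lengths are in m, angles in rad, forces in N, time in s.
With the tool pointing down it reaches from about 0.425 to 0.95 m from the base axis. Payload 3.5 kg.
Tool frame: the origin (TCP) lies at the very end of the fingers, on their centre line; the grasp point (between the pads) lies 19 mm behind it (ctrl.pinch_z is the distance from the TCP to the grasp point, in m); z points along the fingers, y is the line along which they close (so a half turn about z gives the same grasp; the last joint's range is limited). The gripper opens to 85 mm and grips with 20 to 120 N. Pads are 22 mm wide; open, the fingers measure 114 mm over their backs; the gripper's body (76 mm by 85 mm) begins 54 mm behind the grasp point. The pads swing forward as they close: fully open they stand 13 mm farther back than shut.
Start: joints at [1.177, 0.286, 1.577, -0, 1.279, -0.15], TCP at [0.163, 0.655, 0.231] pointing down, gripper open.
Joint ranges: [-2.77, 2.77], [-0.9, 2.22], [0.21, 2.48], [-1.53, 4.67], [0.24, 2.81], [-2.84, 2.84]. Speed limits (rad/s): [2.79, 2.79, 3.14, 3.14, 3.14, 3.14].

INTERFACE

Orientations are given as a unit quaternion [x, y, z, w].
In Python, from plant import ctrl gives the robot as it stands. The module is installed in compiled form; this text tells all that it offers.
- The arm moves only by the shell command python3 -m crank 'ROWS' [OPENING] [FORCE]. ROWS is JSON, a list of rows, each a list of 6 numbers: the shift along the tool's x, y, z in cm, then the turn, a rotation vector about the tool's x, y, z in rad. In form: [[tx, ty, tz, rx, ry, rz], ...]. A call has 1 to 10 rows; each row is the pose to reach, as a shift and turn from the pose commanded when the call began, along the tool's axes at that moment; what a row does not reach only later rows make up. A row lasts 1/10 s, in which the tool goes at most 50 mm and 8.59 degrees, less where a joint would pass 70% of its speed; a pose out of reach is approached as far as the arm can. A call with a gripper value outside its range is refused whole. OPENING is the opening, from 0 (shut) to 1 (fully open), set as the call begins (- or left out, the last holds). The fingers move at their own pace and stop on an object; FORCE is the grip in N (left out, the last holds). Time passes only in rows, so rows that repeat a pose let the fingers close. It gives the time, the measured TCP pose, the force, the opening and the grip force at its end, in the units of the state.
- ctrl.get_state(): the state, without advancing time (a new reading comes with each control period).
- ctrl.read_camera(name): name is "scene" or "side" or "wrist"; returns (picture, depth): 420x560x3 uint8, blue, green, red; 420x560 float32, m along the optical axis (not along the pixel's ray), 0 where there is no reading.
- ctrl.camera_info(name): a dict with "K" (3x3 intrinsics, pixels), "k1" (the pictures are not rectified: a ray, as slopes to the right and down, at radius r is drawn at 1 + k1 r^2 times it, then the intrinsics apply), "origin" and "orientation" of the camera in the world. Camera axes: x right, y down, z forward; pixel columns grow to the right and rows downward; lengths in m; the calibration is good to about 2 mm. A picture is of the moment at which its call begins: read the wrist's pose just before it. camera_info takes no time and is no camera call; for the wrist camera it gives the pose at the moment of the call.
- ctrl.sign_off(): hands the job in; it is judged then, once.
The state is a dict: "time": time; "qpos": joint angles; "dq": joint speeds; "joint_efforts": joint torques, N m; "eef_pos": TCP position; "tcp_rot": TCP orientation; "contact_force": force on the tool from outside, world axes, zero at the start; "wrist_torque": the same for the moment, N m; "opening": opening from 0.0 (shut) to 1.0 (fully open); "finger_force": force on a finger pad.
Only numpy, scipy, OpenCV 4.12 (cv2) and the standard library are available. Lean on these libraries where they do the work, as an engineer would, in place of code of your own. Each camera call takes 0.05 s, during which the arm holds its last target. There are 200 camera calls.

## Working session

There is one attempt and no reset: what is moved stays moved. The work goes in short steps, Python scripts to look and compute and a shell command to move; the robot and the scene stay as the last step left them, time stands still between calls to the robot, and variables do not carry over. Pictures are saved under pics/ and viewed, at most 14 in all, crops included, and the job is handed in when it is done.

```bash
mkdir -p pics
cat > h.py <<'E'
import numpy as np, cv2
from plant import ctrl
from scipy.spatial.transform import Rotation as R
def shot(n):
    i=ctrl.camera_info(n); im,d=ctrl.read_camera(n); return im,d,i
def rot(i):
    o=np.array(i['orientation']); return o if o.shape==(3,3) else R.from_quat(o).as_matrix()
def rays(i,uv):
    K=np.array(i['K'],float);k=i['k1']
    p=cv2.undistortPoints(np.array(uv,float).reshape(-1,1,2),K,np.array([k,0,0,0,0.]))[:,0] 
    return np.c_[p,np.ones(len(p))]
def pts(i,uv,dep):
    return (rays(i,uv)*np.array(dep).reshape(-1,1))@rot(i).T+np.array(i['origin'])
def plane(i,uv,z):
    r=rays(i,uv)@rot(i).T; o=np.array(i['origin']); return o+r*((z-o[2])/r[:,2])[:,None]
def cloud(im,d,i):
    v,u=np.mgrid[0:420,0:560]; P=pts(i,np.c_[u.ravel(),v.ravel()],d.ravel()).reshape(420,560,3); P[d<=0]=np.nan; return P
E
python3 - <<'E'
from h import *
print(ctrl.get_state())
for n in ['scene','side','wrist']:
    im,d,i=shot(n); cv2.imwrite(f'pics/{n}0.png',im); np.savez(f'{n}0.npz',im=im,d=d,P=cloud(im,d,i)); print(n,i)
E
```

```text
{'time': 0.0, 'qpos': array([ 1.17703140e+00,  2.87142619e-01,  1.57819211e+00, -3.78644021e-05,
        1.27857986e+00, -1.49979650e-01]), 'dq': array([-0.00011626,  0.00039474, -0.00017516,  0.00024881,  0.00226833,
        0.00090371]), 'joint_efforts': array([-2.97101633e-04, -4.05982804e+01, -2.92629039e+01, -2.17698243e-04,
        5.90651194e-03, -8.63672909e-06]), 'eef_pos': array([0.16264084, 0.65443333, 0.22995435]), 'tcp_rot': array([ 1.21585504e-01,  9.92580282e-01, -1.12319185e-03, -2.94303342e-04]), 'contact_force': array([-0.50189927,  0.41322023,  0.69610717]), 'wrist_torque': array([0.00077054, 0.01861423, 0.0171798 ]), 'finger_force': 0.0, 'opening': 1.0011249972200236}
scene {'K': array([[448.4590536 ,   0.        , 273.67574118],
       [  0.        , 448.4590536 , 211.05932891],
       [  0.        ,   0.        ,   1.        ]]), 'k1': -0.028011777480851065, 'origin': array([ 1.0909475 , -0.04301842,  0.99801809]), 'orientation': array([ 0.71255539,  0.63989358, -0.19562024, -0.21103019])}
side {'K': array([[412.43784998,   0.        , 274.61878055],
       [  0.        , 412.43784998, 210.26194013],
       [  0.        ,   0.        ,   1.        ]]), 'k1': 0.019041029537350904, 'origin': array([ 0.09476192, -0.64055909,  0.69917196]), 'orientation': array([ 0.84215971, -0.27436782,  0.14675798, -0.44039915])}
wrist {'K': array([[309.92085054,   0.        , 279.0008946 ],
       [  0.        , 309.92085054, 204.67432138],
       [  0.        ,   0.        ,   1.        ]]), 'k1': -0.054134608755325477, 'origin': array([0.08292223, 0.67523861, 0.37286447]), 'orientation': array([0.7771742 , 0.60776374, 0.09970998, 0.12915656])}
```

View pics/scene0.png

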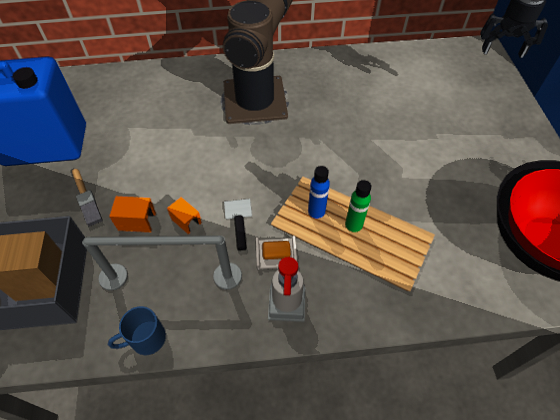

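View pics/side0.png

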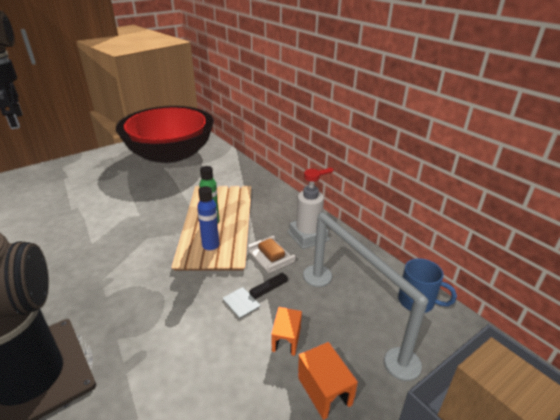

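The scene shows green at (357,210), blue at (319,195), the big orange scrubber at (132,213), a small decoy at (184,213), the rail from (90,240) to (222,240) and the pump head at (288,267). I see no yellow bottle and no grey scrubber. Next I'll measure from both views.

```bash
cat >> h.py <<'E'
def hsvmask(im,name):
    h=cv2.cvtColor(im,cv2.COLOR_BGR2HSV)
    r={'green':((50,120,30),(75,255,255)),'blue':((108,150,50),(125,255,255)),'orange':((4,200,90),(14,255,255)),'red':((0,200,80),(3,255,255)),'yellow':((24,150,80),(34,255,255))}[name]
    return cv2.inRange(h,r[0],r[1])
def blobs(im,P,name,lo=0.02,minpix=60):
    m=hsvmask(im,name); n,l,st,c=cv2.connectedComponentsWithStats(m)
    out=[]
    for k in range(1,n):
        if st[k,4]<minpix: continue
        Q=P[l==k]; Q=Q[~np.isnan(Q[:,0])]
        if len(Q)<20: continue
        out.append((c[k],st[k],Q))
    return out
E
python3 - <<'E'
from h import *
np.set_printoptions(precision=4,suppress=True)
for n in ['scene','side']:
    z=np.load(n+'0.npz'); im,P=z['im'],z['P']
    for col in ['green','blue','orange','red','yellow']:
        for c,st,Q in blobs(im,P,col):
            q=Q[Q[:,2]>np.percentile(Q[:,2],98)-0.006]
            print(n,col,c.round(),st[4],'lo',np.percentile(Q,2,0),'hi',np.percentile(Q,98,0),'top',np.median(q,0), 'rect',[np.round(x,3) for x in cv2.minAreaRect(q[:,:2].astype(np.float32))])
    # caps: dark points above z .14
    hsv=cv2.cvtColor(im,cv2.COLOR_BGR2HSV)
    for lab,(x0,x1,y0,y1) in {'g':(.3,.9,-.3,.4)}.items():
        m=((hsv[...,2]<60)&(P[...,2]>.15)&(P[...,2]<.2)&(P[...,0]>x0)&(P[...,0]<x1)&(P[...,1]>y0)&(P[...,1]<y1)).astype(np.uint8)
        k,l,s,c=cv2.connectedComponentsWithStats(m)
        for j in range(1,k):
            if s[j,4]>15: Q=P[l==j]; print(n,'cap',c[j],s[j,4],Q.min(0),Q.max(0))
    # rail: grey points z .175-.192
    m=((hsv[...,1]<60)&(P[...,2]>.184)&(P[...,2]<.196)&(P[...,0]>.4)&(P[...,0]<1)&(P[...,1]<0)&(P[...,1]>-.6))
    Q=P[m]; 
    if len(Q): 
        f=cv2.fitLine(Q[:,:2].astype(np.float32),cv2.DIST_HUBER,0,.01,.01).ravel(); print(n,'rail',len(Q),f,Q.min(0),Q.max(0),np.percentile(Q[:,2],95))
    # board
    m=((P[...,2]>.009)&(P[...,2]<.02)&(hsv[...,1]>80)&(hsv[...,0]>8)&(hsv[...,0]<25)&(P[...,0]>.3)&(P[...,0]<1)&(P[...,1]<.6)&(P[...,1]>-.05)).astype(np.uint8)
    k,l,s,c=cv2.connectedComponentsWithStats(cv2.morphologyEx(m,cv2.MORPH_CLOSE,np.ones((7,7)))); j=1+s[1:,4].argmax(); Q=P[(l==j)&(m>0)]
    print(n,'board',np.median(Q[:,2]),cv2.minAreaRect(Q[:,:2].astype(np.float32)))
E
```

```text
scene green [360. 201.] 228 lo [0.4999 0.1937 0.1233] hi [0.5312 0.2356 0.1608] top [0.5226 0.2154 0.1593] rect [array([0.518, 0.212]), array([0.031, 0.012]), np.float64(67.645)]
scene green [355. 220.] 348 lo [0.5097 0.1935 0.0209] hi [0.532  0.2315 0.1065] top [0.5282 0.2071 0.1038] rect [array([0.525, 0.209]), array([0.038, 0.012]), np.float64(66.478)]
scene blue [ 38. 115.] 7432 lo [ 0.0654 -0.7084  0.0198] hi [ 0.2039 -0.5176  0.2723] top [ 0.1286 -0.6119  0.2843] rect [array([ 0.136, -0.586]), array([0.078, 0.05 ]), np.float64(46.209)]
scene blue [551.  97.] 1004 lo [-0.0273  1.0046 -0.2933] hi [-0.0168  1.1891  0.0373] top [-0.022   1.0096  0.0425] rect [array([-0.022,  1.01 ]), array([0.016, 0.008]), np.float64(89.697)]
scene blue [320. 187.] 207 lo [0.4535 0.1055 0.1254] hi [0.4793 0.1461 0.1589] top [0.47   0.1274 0.1558] rect [array([0.469, 0.128]), array([0.028, 0.012]), np.float64(88.951)]
scene blue [317. 206.] 334 lo [0.4627 0.1051 0.0214] hi [0.4806 0.1463 0.1051] top [0.4768 0.1199 0.1031] rect [array([0.472, 0.124]), array([0.042, 0.017]), np.float64(78.889)]
scene 
[... 2026 characters left out ...]
.0716] top [ 0.3967 -0.3865  0.0696] rect [array([ 0.403, -0.376]), array([0.039, 0.079]), np.float64(35.808)]
side red [164. 124.] 1563 lo [0.486  0.5736 0.0326] hi [0.7302 0.8332 0.1215] top [0.5898 0.7584 0.1189] rect [array([0.6  , 0.698]), array([0.279, 0.27 ]), np.float64(70.513)]
side cap [206.0968 172.8065] 124 [0.4895 0.1955 0.1596] [0.5152 0.2245 0.1857]
side cap [205.1172 193.7034] 145 [0.4385 0.1057 0.1611] [0.4658 0.1383 0.1862]
side rail 940 [ 0.0944  0.9955  0.5898 -0.2894] [ 0.5747 -0.4029  0.184 ] [ 0.6149 -0.1107  0.1922] 0.1906885902076837
side board 0.013879453917713946 ((0.5188306570053101, 0.2076214700937271), (0.3839028477668762, 0.17821407318115234), 53.9760856628418)
```

Only green and blue bottles and one orange scrubber of the right size are present (90×62 mm; the other is about 80×42 mm and 52 mm high). I'll grip each bottle by its cap from above and tilt the arm outward and up. First I need a helper that computes shifts, then a move over green.

```bash
cat >> h.py <<'E'
def down(yaw): # tool down, tool y axis at world angle yaw
    y=np.array([np.cos(yaw),np.sin(yaw),0]); z=np.array([0,0,-1.]); return np.c_[np.cross(y,z),y,z]
def rel(p,Rm,ref=None):
    s=ctrl.get_state(); p0,q0=(s['eef_pos'],s['tcp_rot']) if ref is None else ref
    R0=R.from_quat(q0); 
    print('row',np.round(R0.inv().apply(np.array(p)-p0)*100,2),np.round((R0.inv()*R.from_matrix(Rm)).as_rotvec(),3))
def st(log=True):
    s=ctrl.get_state()
    if log:
        open('log.txt','a').write(' '.join(map(str,[*s['qpos'],*s['eef_pos'],*s['tcp_rot']]))+'\n')
    print('t',round(s['time'],2),'q',s['qpos'].round(3),'p',s['eef_pos'].round(4),'F',s['contact_force'].round(1),'op',round(s['opening'],3),'ff',round(s['finger_force'],1)); return s
E
python3 -c "
from h import *
st(); rel([.507,.2135,.26],down(np.arctan2(.2135,.507)))"
```

```text
t 0.15 q [ 1.177  0.287  1.578  0.     1.279 -0.15 ] p [0.1627 0.6546 0.2302] F [0.1 0.3 0.5] op 0.996 ff 0.0
row [-44.06 -34.5   -2.93] [-0.002  0.001  0.928]
```

```bash
python3 -m crank '[[-4,-3,-3,0,0,0.1],[-8,-6,-3,0,0,0.2],[-12,-9.5,-3,0,0,0.3],[-16,-12.5,-3,0,0,0.4],[-20,-15.5,-3,0,0,0.5],[-24,-19,-3,0,0,0.6],[-28,-22,-3,0,0,0.7],[-32,-25,-3,0,0,0.8],[-36,-28,-3,0,0,0.9],[-40,-31.5,-3,0,0,0.93]]' 0.8 100; python3 -c "
from h import *
st(); rel([.507,.2135,.26],down(np.arctan2(.2135,.507)))"
```

```text
time: 1.15
eef_pos: [0.4662, 0.2645, 0.2612]
tcp_rot: [0.555, 0.832, 0.0, 0.0]
contact_force: [0.7, 0.9, -0.1]
opening: 0.8
finger_force: 0.0
t 1.15 q [ 0.327 -0.045  1.885  0.     1.301 -0.068] p [0.4662 0.2645 0.2612] F [ 0.7  0.9 -0.1] op 0.8 ff 0.0
row [-6.28  1.81  0.12] [ 0.    -0.    -0.004]
```

```bash
python3 -c "
from h import *
rel([.507,.2135,.26],down(.215))"; cat > s.sh <<'E'
python3 -c "
from h import *
st(); $1"
E
chmod +x s.sh
```

```text
row [-6.28  1.81  0.12] [ 0.   -0.    0.18]
```

```bash
python3 -m crank '[[-2,0.6,0,0,0,0.06],[-4,1.2,0,0,0,0.12],[-6.3,1.8,0.1,0,0,0.18],[-6.3,1.8,0.1,0,0,0.18],[-6.3,1.8,0.1,0,0,0.18]]' 0.7 100
python3 - <<'E'
from h import *
st()
im,d,i=shot('wrist'); P=cloud(im,d,i); cv2.imwrite('pics/w1.png',im)
hsv=cv2.cvtColor(im,cv2.COLOR_BGR2HSV)
m=((hsv[...,2]<70)&(P[...,2]>.165)&(P[...,2]<.2)&(P[...,0]>.4)&(P[...,0]<.6)&(P[...,1]>0.05)&(P[...,1]<.3)).astype(np.uint8)
k,l,s,c=cv2.connectedComponentsWithStats(m)
for j in range(1,k):
    if s[j,4]>30: Q=P[l==j]; t=Q[Q[:,2]>np.percentile(Q[:,2],90)-.004]; print(c[j],s[j,4],t.min(0),t.max(0),cv2.minEnclosingCircle(t[:,:2].astype(np.float32)))
E
```

```text
time: 1.65
eef_pos: [0.5061, 0.215, 0.2599]
tcp_rot: [0.627, 0.779, -0.0, -0.0]
contact_force: [0.4, -0.5, -0.1]
opening: 0.7
finger_force: 0.0
t 1.65 q [ 2.170e-01 -1.100e-02  1.855e+00  1.000e-03  1.299e+00  0.000e+00] p [0.5061 0.215  0.2599] F [ 0.4 -0.5 -0.1] op 0.7 ff 0.0
```

View pics/w1.png

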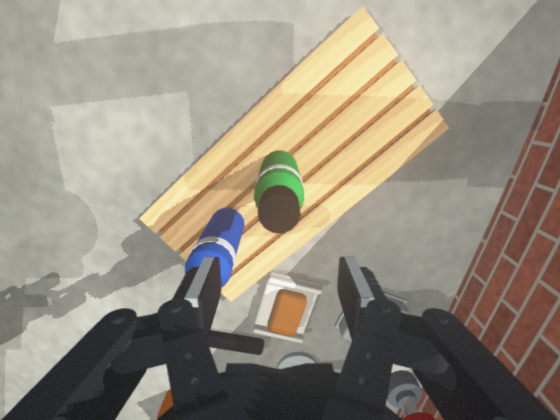

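The wrist view shows the green cap at about (280,211) with blue behind the left finger; my height gate missed the cap, so I'll redo that and fit the arm geometry.

Run:
```python
from h import *
st()
im,d,i=shot('wrist'); P=cloud(im,d,i)
v=cv2.cvtColor(im,cv2.COLOR_BGR2HSV)[...,2]
sub=P[175:240,250:310]; print('cap z', np.nanpercentile(sub[...,2],[1,50,90,99]))
m=np.zeros((420,560),np.uint8); m[175:240,250:310]=((v<70)&(P[...,2]>.174))[175:240,250:310]
Q=P[m>0]; print(m.sum(), Q.min(0) if len(Q) else 0,Q.max(0) if len(Q) else 0)
if len(Q): print(cv2.minEnclosingCircle(Q[:,:2].astype(np.float32)))
# kin fit: planar
from scipy.optimize import least_squares
L=np.loadtxt('log.txt'); print(len(L))
q=L[:,:6];p=L[:,6:9]
r=np.sqrt(p[:,0]**2+p[:,1]**2-.1008**2)
A=np.c_[np.sin(q[:,1]),np.sin(q[:,1]+q[:,2]),np.ones(len(q)),np.zeros(len(q))]
B=np.c_[np.cos(q[:,1]),np.cos(q[:,1]+q[:,2]),np.zeros(len(q)),np.ones(len(q))]
x,res,rk,sv=np.linalg.lstsq(np.r_[A,B],np.r_[r,p[:,2]],rcond=None); print('a2,d4,a1,d1-d6',x,rk,sv, np.abs(np.r_[A,B]@x-np.r_[r,p[:,2]]).max())
```

```text
t 1.7 q [ 0.218 -0.012  1.855  0.     1.299  0.   ] p [0.5058 0.2154 0.26  ] F [-0.1  0.2 -0.3] op 0.699 ff 0.0
cap z [0.00946749 0.14631862 0.1843778  0.18523587]
0 0 0
4
a2,d4,a1,d1-d6 [ 0.44034228  0.57146751 -0.00469518 -0.02646498] 4 [2.97669478 2.66505639 0.19124704 0.01368062] 0.000141881272580191
```

Run:
```python
from h import *
im,d,i=shot('wrist'); P=cloud(im,d,i)
for n,(a,b,c,e) in {'green':(150,250,240,320)}.items():
    Q=P[a:b,c:e].reshape(-1,3); Q=Q[(Q[:,2]>.179)&(Q[:,2]<.19)]; print(n,len(Q),Q.min(0),Q.max(0),cv2.minEnclosingCircle(Q[:,:2].astype(np.float32)),np.median(Q[:,2]))
    rel([*cv2.minEnclosingCircle(Q[:,:2].astype(np.float32))[0],.152],down(.215))
```

```text
green 1352 [0.4903602  0.20043836 0.17900454] [0.52220012 0.23330346 0.18649098] ((0.5057884454727173, 0.21694904565811157), 0.016586046665906906) 0.18405113873580603
row [ 0.1   0.04 10.82] [-0.    -0.     0.003]
```

```bash
python3 -m crank '[[0.1,0,2.5,0,0,0],[0.1,0,5,0,0,0],[0.1,0,7.5,0,0,0],[0.1,0,9.5,0,0,0],[0.1,0,10.9,0,0,0],[0.1,0,10.9,0,0,0],[0.1,0,10.9,0,0,0]]' 0.7 100
python3 -m crank '[[0,0,0,0,0,0],[0,0,0,0,0,0],[0,0,0,0,0,0],[0,0,0,0,0,0],[0,0,0,0,0,0],[0,0,0,0,0,0],[0,0,0,0,0,0]]' 0 100; ./s.sh; python3 -c "
from h import *
im,d,i=shot('wrist');a=im.copy();im,d,i=shot('side');cv2.imwrite('pics/g.png',np.hstack([a[100:400,130:430],cv2.resize(im[120:270,130:280],(300,300))]))"
```

```text
time: 2.5
eef_pos: [0.5063, 0.2166, 0.1519]
tcp_rot: [0.626, 0.78, 0.0, 0.0]
contact_force: [0.5, 1.2, -0.3]
opening: 0.697
finger_force: 0.0
time: 3.2
eef_pos: [0.507, 0.2163, 0.1533]
tcp_rot: [0.626, 0.78, 0.001, 0.001]
contact_force: [-1.5, 0.4, 5.9]
opening: 0.357
finger_force: 98.6
t 3.2 q [0.219 0.092 1.951 0.    1.096 0.002] p [0.507  0.2163 0.1533] F [-1.5  0.4  5.9] op 0.357 ff 98.6
```

View pics/g.png

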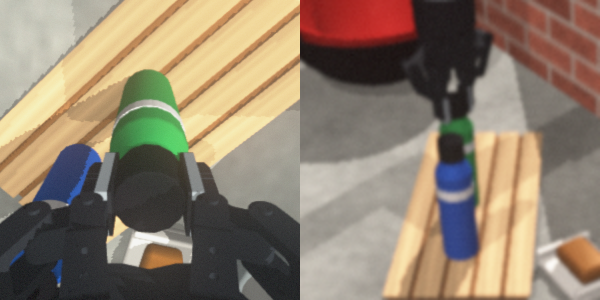

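Green's cap is between the pads (opening 0.357, 98.6 N). Lift, then a first tilt to learn the tool length.

```bash
python3 -m crank '[[0,0,-1,0,0,0],[0,0,-3,0,0,0],[0,0,-6,0,0,0],[0,0,-9,0,0,0],[0,0,-12,0,0,0],[0,0,-15,0,0,0],[0,0,-17.5,0,0,0],[0,0,-20,0,0,0],[0,0,-20,0,0,0],[0,0,-20,0,0,0]]' 0 100; ./s.sh
python3 -m crank '[[0,0,-2,-0.05,0,0],[0,0,-4,-0.12,0,0],[0,0,-6,-0.2,0,0],[0,0,-8,-0.28,0,0],[0,0,-10,-0.36,0,0],[0,0,-12,-0.44,0,0],[0,0,-14,-0.52,0,0],[0,0,-15,-0.58,0,0],[0,0,-15,-0.6,0,0],[0,0,-15,-0.6,0,0]]' 0 100; ./s.sh
cat > fit.py <<'E'
from h import *
L=np.loadtxt('log.txt');q=L[:,:6];p=L[:,6:9]
r=np.sqrt(p[:,0]**2+p[:,1]**2-.1008**2)
s2,s3,s5=q[:,1],q[:,1]+q[:,2],q[:,1]+q[:,2]+q[:,4]
O=np.zeros(len(q));I=O+1
A=np.r_[np.c_[np.sin(s2),np.sin(s3),np.sin(s5),O],np.c_[np.cos(s2),np.cos(s3),np.cos(s5),I]]; b=np.r_[r,p[:,2]]
x=np.linalg.lstsq(A,b,rcond=None)[0]; print('a2,d4,d6,d1',x,abs(A@x-b).max()); np.save('kin.npy',x)
E
python3 fit.py
```

```text
time: 4.3
eef_pos: [0.5058, 0.216, 0.3505]
tcp_rot: [0.626, 0.78, -0.0, -0.0]
contact_force: [-0.2, 0.2, -3.4]
opening: 0.356
finger_force: 99.5
t 4.3 q [ 0.219 -0.059  1.739 -0.     1.462  0.002] p [0.5058 0.216  0.3505] F [-0.2  0.2 -3.4] op 0.356 ff 99.5
time: 5.3
eef_pos: [0.5053, 0.216, 0.4978]
tcp_rot: [0.599, 0.745, 0.228, 0.183]
contact_force: [0.2, -0.2, -3.3]
opening: 0.356
finger_force: 99.6
t 5.3 q [ 0.22  -0.393  1.832 -0.002  1.109  0.003] p [0.5053 0.216  0.4978] F [ 0.2 -0.2 -3.3] op 0.356 ff 99.6
a2,d4,d6,d1 [0.43456048 0.56698686 0.25774484 0.23584084] 0.0036860382053235385
```

```bash
cat >> h.py <<'E'
def fk(q2,q3,q5):
    a,b,c,d=np.load('kin.npy'); s3=q2+q3;s5=s3+q5
    return np.array([a*np.sin(q2)+b*np.sin(s3)+c*np.sin(s5), d+a*np.cos(q2)+b*np.cos(s3)+c*np.cos(s5), np.pi-s5])
def arc(q0,q1,n=30):
    Q=[np.array(q0)+(np.array(q1)-q0)*(3*u*u-2*u**3) for u in np.linspace(0,1,n+1)]
    F=[fk(*q) for q in Q]
    for k in range(0,n,10):
        r0,z0,t0=F[k]; rows=[]
        for r,z,t in F[k+1:k+11]:
            dr,dz=r-r0,z-z0
            rows.append([0,round(100*(dr*np.cos(t0)+dz*np.sin(t0)),1),round(100*(dr*np.sin(t0)-dz*np.cos(t0)),1),round(-(t-t0),2),0,0])
        print(str(rows).replace(' ',''))
E
python3 -c "
from h import *
arc([-.393,1.832,1.109],[-.2,.66,.3])"
```

```text
[[0,np.float64(0.3),np.float64(-0.2),np.float64(-0.01),0,0],[0,np.float64(1.0),np.float64(-0.6),np.float64(-0.02),0,0],[0,np.float64(2.2),np.float64(-1.4),np.float64(-0.05),0,0],[0,np.float64(3.8),np.float64(-2.5),np.float64(-0.09),0,0],[0,np.float64(5.7),np.float64(-3.8),np.float64(-0.13),0,0],[0,np.float64(7.9),np.float64(-5.6),np.float64(-0.19),0,0],[0,np.float64(10.4),np.float64(-7.6),np.float64(-0.25),0,0],[0,np.float64(13.0),np.float64(-10.0),np.float64(-0.31),0,0],[0,np.float64(15.6),np.float64(-12.7),np.float64(-0.39),0,0],[0,np.float64(18.4),np.float64(-15.8),np.float64(-0.46),0,0]]
[[0,np.float64(3.9),np.float64(-1.8),np.float64(-0.08),0,0],[0,np.float64(7.9),np.float64(-4.0),np.float64(-0.17),0,0],[0,np.float64(11.8),np.float64(-6.5),np.float64(-0.25),0,0],[0,np.float64(15.6),np.float64(-9.3),np.float64(-0.34),0,0],[0,np.float64(19.3),np.float64(-12.3),np.float64(-0.43),0,0],[0,np.float64(22.7),np.float64(-15.6),np.float64(-0.52),0,0],[0,np.float64(25.9),np.float64(-19.1),np.float64(-0.61),0,0],[0,np.float64(28.8),np.float64(-22.8),np.float64(-0.7),0,0],[0,np.float64(31.4),np.float64(-26.5),np.float64(-0.78),0,0],[0,np.float64(33.7),np.float64(-30.2),np.float64(-0.86),0,0]]
[[0,np.float64(4.0),np.float64(-0.9),np.float64(-0.08),0,0],[0,np.float64(7.7),np.float64(-2.0),np.float64(-0.15),0,0],[0,np.float64(11.1),np.float64(-3.2),np.float64(-0.22),0,0],[0,np.float64(14.1),np.float64(-4.5),np.float64(-0.28),0,0],[0,np.float64(16.7),np.float64(-5.7),np.float64(-0.33),0,0],[0,np.float64(18.8),np.float64(-6.8),np.float64(-0.38),0,0],[0,np.float64(20.5),np.float64(-7.7),np.float64(-0.41),0,0],[0,np.float64(21.8),np.float64(-8.5),np.float64(-0.44),0,0],[0,np.float64(22.5),np.float64(-8.9),np.float64(-0.46),0,0],[0,np.float64(22.8),np.float64(-9.1),np.float64(-0.46),0,0]]
```

```bash
python3 -m crank '[[0,0.5,-0.5,-0.02,0,0],[0,1.5,-1,-0.04,0,0],[0,3,-2,-0.07,0,0],[0,4.5,-3,-0.1,0,0],[0,6,-4,-0.14,0,0],[0,8,-5.5,-0.19,0,0],[0,10.5,-7.5,-0.25,0,0],[0,13,-10,-0.31,0,0],[0,15.5,-12.5,-0.38,0,0],[0,18.5,-16,-0.46,0,0]]' 0 100
python3 -m crank '[[0,4,-2,-0.08,0,0],[0,8,-4,-0.17,0,0],[0,12,-6.5,-0.25,0,0],[0,15.5,-9,-0.34,0,0],[0,19,-12,-0.43,0,0],[0,22.5,-15.5,-0.52,0,0],[0,26,-19,-0.61,0,0],[0,29,-23,-0.7,0,0],[0,31.5,-26.5,-0.78,0,0],[0,33.5,-30,-0.86,0,0]]' 0 100; ./s.sh; python3 fit.py
```

```text
time: 6.3
eef_pos: [0.5675, 0.2296, 0.7388]
tcp_rot: [0.54, 0.672, 0.395, 0.317]
contact_force: [-0.3, 0.6, -2.9]
opening: 0.359
finger_force: 99.7
time: 7.3
eef_pos: [0.4681, 0.2077, 1.181]
tcp_rot: [0.357, 0.444, 0.64, 0.515]
contact_force: [0.9, 0.3, -2.2]
opening: 0.36
finger_force: 100.0
t 7.3 q [ 0.221 -0.262  0.959 -0.008  0.516  0.006] p [0.4681 0.2077 1.181 ] F [ 0.9  0.3 -2.2] op 0.36 ff 100.0
a2,d4,d6,d1 [0.43145485 0.5667606  0.26074606 0.24137634] 0.005575927711294226
```

```bash
python3 -m crank '[[0,4,-1,-0.08,0,0],[0,7.5,-2,-0.15,0,0],[0,11,-3,-0.22,0,0],[0,14,-4.5,-0.28,0,0],[0,16.5,-5.5,-0.33,0,0],[0,19,-7,-0.38,0,0],[0,20.5,-7.5,-0.41,0,0],[0,22,-8.5,-0.44,0,0],[0,22.5,-9,-0.46,0,0],[0,23,-9,-0.47,0,0]]' 0 100
python3 -m crank '[[0,0,0,0,0,0],[0,0,0,0,0,0],[0,0,0,0,0,0],[0,0,0,0,0,0],[0,0,0,0,0,0]]' 0 100
python3 - <<'E'
from h import *
s=st(); z=R.from_quat(s['tcp_rot']).as_matrix()[:,2]; print('tilt',np.arccos(-z[2]))
im,d,i=shot('side'); im2,_,_=shot('wrist'); cv2.imwrite('pics/t1.png',cv2.resize(np.hstack([im,im2]),None,fx=.7,fy=.7))
E
```

```text
time: 8.3
eef_pos: [0.3097, 0.1728, 1.363]
tcp_rot: [0.229, 0.285, 0.726, 0.583]
contact_force: [-0.8, -0.7, -3.1]
opening: 0.36
finger_force: 100.1
time: 8.8
eef_pos: [0.3124, 0.1734, 1.3618]
tcp_rot: [0.23, 0.286, 0.725, 0.583]
contact_force: [0.1, 0.8, -3.3]
opening: 0.359
finger_force: 100.1
t 8.8 q [ 0.224 -0.215  0.664 -0.016  0.303  0.01 ] p [0.3124 0.1734 1.3618] F [ 0.1  0.8 -3.3] op 0.359 ff 100.1
tilt 2.3894505138966133
```

View pics/t1.png

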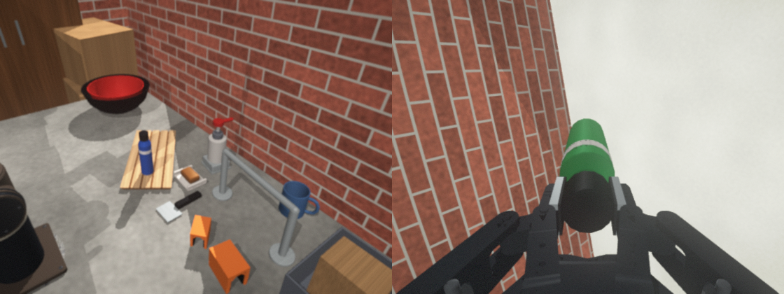

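Tilt is 2.39 rad with the bottle still firm and aligned in the wrist view. I'll hold a bit longer, then return.

```bash
python3 -m crank '[[0,0,0,0,0,0],[0,0,0,0,0,0],[0,0,0,0,0,0],[0,0,0,0,0,0],[0,0,0,0,0,0],[0,0,0,0,0,0]]' 0 100; sed -i 's/rows.append(\[0,round(\(.*\),1),round(\(.*\),1),round(\(.*\),2),0,0\])/rows.append([0]+[float(np.round(v,n)) for v,n in ((\1,1),(\2,1),(\3,2))]+[0,0])/' h.py; python3 -c "
from h import *
arc([-.215,.664,.303],[-.059,1.739,1.462])"
```

```text
time: 9.5
eef_pos: [0.3119, 0.1733, 1.3621]
tcp_rot: [0.23, 0.286, 0.725, 0.583]
contact_force: [0.6, -0.8, -2.8]
opening: 0.357
finger_force: 100.1
[[0,-0.4,0.1,0.01,0,0],[0,-1.7,0.3,0.03,0,0],[0,-3.7,0.6,0.07,0,0],[0,-6.5,1.0,0.12,0,0],[0,-9.9,1.3,0.18,0,0],[0,-13.9,1.5,0.25,0,0],[0,-18.4,1.4,0.33,0,0],[0,-23.3,1.1,0.42,0,0],[0,-28.5,0.3,0.52,0,0],[0,-34.0,-0.9,0.62,0,0]]
[[0,-5.5,1.9,0.11,0,0],[0,-11.3,3.3,0.22,0,0],[0,-17.2,4.3,0.34,0,0],[0,-23.3,4.8,0.46,0,0],[0,-29.3,4.8,0.58,0,0],[0,-35.2,4.2,0.69,0,0],[0,-40.8,3.2,0.81,0,0],[0,-46.1,1.7,0.93,0,0],[0,-51.1,-0.1,1.04,0,0],[0,-55.6,-2.2,1.15,0,0]]
[[0,-3.7,2.7,0.1,0,0],[0,-7.3,5.0,0.2,0,0],[0,-10.7,6.8,0.29,0,0],[0,-13.8,8.2,0.37,0,0],[0,-16.5,9.3,0.44,0,0],[0,-18.9,10.1,0.5,0,0],[0,-20.8,10.6,0.55,0,0],[0,-22.2,11.0,0.59,0,0],[0,-23.0,11.2,0.61,0,0],[0,-23.3,11.2,0.62,0,0]]
```

```bash
python3 -c "
from h import *
arc([-.215,.664,.303],[-.059,1.739,1.462],40)"
```

```text
[[0,-0.2,0.0,0.0,0,0],[0,-1.0,0.2,0.02,0,0],[0,-2.1,0.4,0.04,0,0],[0,-3.7,0.6,0.07,0,0],[0,-5.7,0.9,0.1,0,0],[0,-8.1,1.2,0.15,0,0],[0,-10.8,1.4,0.19,0,0],[0,-13.9,1.5,0.25,0,0],[0,-17.2,1.5,0.31,0,0],[0,-20.8,1.3,0.37,0,0]]
[[0,-3.7,1.0,0.07,0,0],[0,-7.6,1.9,0.14,0,0],[0,-11.7,2.6,0.22,0,0],[0,-16.0,3.1,0.3,0,0],[0,-20.4,3.3,0.38,0,0],[0,-24.8,3.3,0.47,0,0],[0,-29.4,3.0,0.55,0,0],[0,-33.9,2.4,0.64,0,0],[0,-38.3,1.5,0.73,0,0],[0,-42.7,0.3,0.82,0,0]]
[[0,-3.9,2.1,0.09,0,0],[0,-7.9,3.9,0.18,0,0],[0,-11.9,5.4,0.27,0,0],[0,-15.8,6.6,0.35,0,0],[0,-19.7,7.5,0.44,0,0],[0,-23.4,8.2,0.52,0,0],[0,-27.0,8.5,0.6,0,0],[0,-30.4,8.7,0.68,0,0],[0,-33.7,8.7,0.75,0,0],[0,-36.7,8.5,0.82,0,0]]
[[0,-2.1,1.8,0.06,0,0],[0,-4.1,3.4,0.12,0,0],[0,-5.9,4.7,0.18,0,0],[0,-7.6,5.8,0.23,0,0],[0,-9.0,6.7,0.27,0,0],[0,-10.3,7.4,0.31,0,0],[0,-11.3,7.9,0.34,0,0],[0,-12.0,8.3,0.36,0,0],[0,-12.5,8.5,0.37,0,0],[0,-12.6,8.6,0.37,0,0]]
```

```bash
python3 -m crank '[[0,-0.2,0,0,0,0],[0,-1,0.2,0.02,0,0],[0,-2,0.4,0.04,0,0],[0,-3.7,0.6,0.07,0,0],[0,-5.7,0.9,0.1,0,0],[0,-8,1.2,0.15,0,0],[0,-11,1.4,0.19,0,0],[0,-14,1.5,0.25,0,0],[0,-17,1.5,0.31,0,0],[0,-21,1.3,0.37,0,0]]' 0 100
python3 -m crank '[[0,-3.7,1,0.07,0,0],[0,-7.5,2,0.14,0,0],[0,-11.5,2.5,0.22,0,0],[0,-16,3,0.3,0,0],[0,-20.5,3.3,0.38,0,0],[0,-25,3.3,0.47,0,0],[0,-29.5,3,0.55,0,0],[0,-34,2.5,0.64,0,0],[0,-38.5,1.5,0.73,0,0],[0,-42.5,0.3,0.82,0,0]]' 0 100
python3 -m crank '[[0,-4,2,0.09,0,0],[0,-8,4,0.18,0,0],[0,-12,5.5,0.27,0,0],[0,-16,6.5,0.35,0,0],[0,-19.5,7.5,0.44,0,0],[0,-23.5,8,0.52,0,0],[0,-27,8.5,0.6,0,0],[0,-30.5,8.7,0.68,0,0],[0,-33.5,8.7,0.75,0,0],[0,-36.5,8.5,0.82,0,0]]' 0 100; python3 -c "
from h import *
st(); rel([.507,.2165,.35],down(.219))"
```

```text
time: 10.5
eef_pos: [0.4717, 0.2085, 1.2268]
tcp_rot: [0.334, 0.416, 0.659, 0.53]
contact_force: [-0.6, -0.2, -1.3]
opening: 0.358
finger_force: 100.1
time: 11.5
eef_pos: [0.6557, 0.249, 0.8388]
tcp_rot: [0.519, 0.646, 0.436, 0.35]
contact_force: [0.3, -0.1, -3.6]
opening: 0.359
finger_force: 99.9
time: 12.5
eef_pos: [0.6008, 0.2369, 0.4705]
tcp_rot: [0.616, 0.766, 0.144, 0.116]
contact_force: [1.1, 0.2, -2.6]
opening: 0.359
finger_force: 99.7
t 12.5 q [ 2.190e-01 -5.700e-02  1.556e+00 -1.000e-03  1.271e+00  2.000e-03] p [0.6008 0.2369 0.4705] F [ 1.1  0.2 -2.6] op 0.359 ff 99.7
row [  0.02 -13.32   7.74] [ 0.371  0.    -0.002]
```

```bash
python3 -m crank '[[0,-2.2,1.7,0.06,0,0],[0,-4.2,3.2,0.12,0,0],[0,-6,4.5,0.18,0,0],[0,-8,5.5,0.23,0,0],[0,-9.5,6.2,0.27,0,0],[0,-11,7,0.31,0,0],[0,-12,7.3,0.34,0,0],[0,-12.8,7.6,0.36,0,0],[0,-13,7.6,0.37,0,0],[0,-13,7.6,0.37,0,0]]' 0 100;python3 -m crank '[[0,0,0,0,0,0],[0,0,0,0,0,0],[0,0,0,0,0,0]]' 0 100;  python3 - <<'E'
from h import *
s=st(); rel([.507,.2163,.1545],down(.219))
z=R.from_quat(s['tcp_rot']).as_matrix()[:,2]; print(z)
for n in ['scene','side']:
    im,d,i=shot(n);P=cloud(im,d,i)
    for c,st_,Q in blobs(im,P,'green'): print(n,c.round(),st_[4],np.percentile(Q,3,0),np.percentile(Q,97,0))
    cv2.imwrite(f'pics/h_{n}.png',im)
E
```

```text
time: 13.5
eef_pos: [0.5113, 0.2173, 0.3574]
tcp_rot: [0.626, 0.78, 0.004, 0.003]
contact_force: [0.2, -1.1, -2.4]
opening: 0.362
finger_force: 99.7
time: 13.8
eef_pos: [0.5113, 0.2172, 0.3573]
tcp_rot: [0.626, 0.779, 0.004, 0.003]
contact_force: [0.7, -0.9, -3.0]
opening: 0.359
finger_force: 99.7
t 13.8 q [ 0.219 -0.055  1.723 -0.     1.463  0.002] p [0.5113 0.2172 0.3573] F [ 0.7 -0.9 -3. ] op 0.359 ff 99.7
row [ 0.   -0.67 20.28] [ 0.011  0.    -0.002]
[ 0.01071774  0.00236727 -0.99993976]
scene [376. 144.] 312 [0.50908234 0.19484795 0.32866704] [0.53706156 0.23116062 0.36179935]
scene [370. 169.] 605 [0.51411496 0.19456162 0.22463305] [0.53710728 0.23249581 0.30862093]
side [202. 110.] 204 [0.4898132  0.19232025 0.33100227] [0.52175949 0.21362461 0.36016489]
side [204. 140.] 477 [0.48921234 0.19147412 0.22786142] [0.51980361 0.21122853 0.30695213]
```

```bash
python3 -m crank '[[0,-0.7,3,0.011,0,0],[0,-0.7,6,0.011,0,0],[0,-0.7,9,0.011,0,0],[0,-0.7,12,0.011,0,0],[0,-0.7,15,0.011,0,0],[0,-0.7,17,0.011,0,0],[0,-0.7,18.5,0.011,0,0],[0,-0.7,19.5,0.011,0,0],[0,-0.7,20,0.011,0,0],[0,-0.7,20,0.011,0,0]]' 0 100; ./s.sh "rel([.507,.2163,.1535],down(.219))"
python3 -m crank '[[0,0,0.1,0,0,0],[0,0,0.2,0,0,0],[0,0,0.3,0,0,0],[0,0,0.3,0,0,0]]' 0 100; ./s.sh
```

```text
time: 14.9
eef_pos: [0.5064, 0.2162, 0.1568]
tcp_rot: [0.626, 0.78, -0.0, -0.0]
contact_force: [-1.0, -0.4, -2.7]
opening: 0.356
finger_force: 99.7
t 14.9 q [ 0.219  0.089  1.948 -0.     1.106  0.002] p [0.5064 0.2162 0.1568] F [-1.  -0.4 -2.7] op 0.356 ff 99.7
row [-0.    0.06  0.33] [-0.001  0.    -0.002]
time: 15.3
eef_pos: [0.5063, 0.2162, 0.1541]
tcp_rot: [0.626, 0.78, -0.0, -0.0]
contact_force: [-0.4, -0.2, -2.2]
opening: 0.358
finger_force: 99.7
t 15.3 q [ 0.219  0.092  1.95  -0.     1.1    0.002] p [0.5063 0.2162 0.1541] F [-0.4 -0.2 -2.2] op 0.358 ff 99.7
```

Not yet touching (still −2.2 N); about 1 mm more, then release.

```bash
python3 -m crank '[[0,0,0.05,0,0,0],[0,0,0.1,0,0,0],[0,0,0.15,0,0,0],[0,0,0.15,0,0,0]]' 0 100; ./s.sh
python3 -m crank '[[0,0,0,0,0,0],[0,0,0,0,0,0],[0,0,0,0,0,0],[0,0,0,0,0,0],[0,0,0,0,0,0],[0,0,0,0,0,0],[0,0,0,0,0,0]]' 0.7 100; ./s.sh
python3 -m crank '[[0,0,-1,0,0,0],[0,0,-3,0,0,0],[0,0,-5,0,0,0],[0,0,-8,0,0,0],[0,0,-11,0,0,0],[0,0,-11,0,0,0],[0,0,-11,0,0,0]]' 0.7 100
python3 - <<'E'
from h import *
st()
im,d,i=shot('wrist'); P=cloud(im,d,i); cv2.imwrite('pics/w3.png',im)
for n,uvb in {'all':0}.items():
    m=((P[...,2]>.179)&(P[...,2]<.19)&(P[...,0]>.4)&(P[...,0]<.57)&(P[...,1]>.07)&(P[...,1]<.27)).astype(np.uint8)
    k,l,s,c=cv2.connectedComponentsWithStats(m)
    for j in range(1,k):
        if s[j,4]>200: Q=P[l==j]; print(c[j],s[j,4],cv2.minEnclosingCircle(Q[:,:2].astype(np.float32)),np.median(Q[:,2]))
E
```

```text
time: 15.7
eef_pos: [0.5065, 0.2162, 0.1533]
tcp_rot: [0.626, 0.78, -0.0, -0.0]
contact_force: [-2.0, -0.4, 4.4]
opening: 0.36
finger_force: 100.3
t 15.7 q [ 0.219  0.093  1.95  -0.     1.099  0.002] p [0.5065 0.2162 0.1533] F [-2.  -0.4  4.4] op 0.36 ff 100.3
time: 16.4
eef_pos: [0.5062, 0.2161, 0.1523]
tcp_rot: [0.626, 0.78, -0.0, -0.0]
contact_force: [-0.6, 0.8, -0.9]
opening: 0.702
finger_force: 0.0
t 16.4 q [0.219 0.094 1.951 0.    1.098 0.002] p [0.5062 0.2161 0.1523] F [-0.6  0.8 -0.9] op 0.702 ff 0.0
time: 17.1
eef_pos: [0.5068, 0.2163, 0.2637]
tcp_rot: [0.626, 0.78, 0.001, 0.001]
contact_force: [-0.6, 0.3, -1.0]
opening: 0.698
finger_force: 0.0
t 17.1 q [ 0.219 -0.013  1.85   0.     1.303  0.002] p [0.5068 0.2163 0.2637] F [-0.6  0.3 -1. ] op 0.698 ff 0.0
[276.48519362 211.98633257] 1317 ((0.5058270692825317, 0.2168189287185669), 0.01634141430258751) 0.18405145006768173
```

View pics/w3.png

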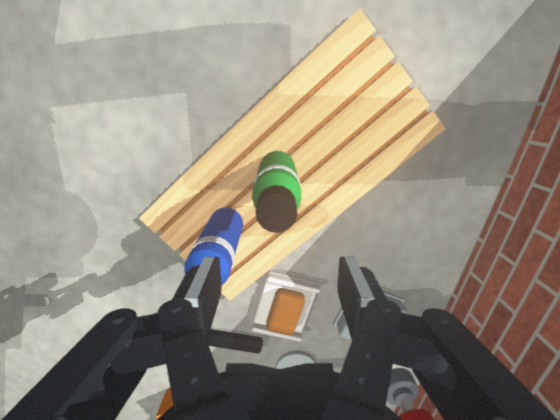

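Green is back upright where it was: cap at (277,212), circle centre within 0.2 mm of before. Now blue.

```bash
./s.sh "rel([.454,.127,.26],down(.058))"
```

```text
t 17.15 q [ 0.219 -0.012  1.851 -0.     1.303  0.002] p [0.506  0.2161 0.2621] F [-0.7  0.1  0.3] op 0.699 ff 0.0
row [-7.58 -7.    0.22] [-0.001  0.     0.159]
```

```bash
python3 -m crank '[[-2,-2,0,0,0,0.05],[-4,-4,0,0,0,0.1],[-6,-6,0,0,0,0.15],[-7.6,-7,0.2,0,0,0.16],[-7.6,-7,0.2,0,0,0.16],[-7.6,-7,0.2,0,0,0.16]]' 0.7 100
python3 - <<'E'
from h import *
st()
im,d,i=shot('wrist'); P=cloud(im,d,i); cv2.imwrite('pics/w4.png',im)
m=((P[...,2]>.179)&(P[...,2]<.19)&(P[...,0]>.4)&(P[...,0]<.57)&(P[...,1]>.07)&(P[...,1]<.27)).astype(np.uint8)
k,l,s,c=cv2.connectedComponentsWithStats(m)
for j in range(1,k):
    if s[j,4]>200:
        Q=P[l==j]; C,r=cv2.minEnclosingCircle(Q[:,:2].astype(np.float32)); print(c[j],s[j,4],C,r,np.median(Q[:,2])); rel([*C,.152],down(.058))
E
```

```text
time: 17.75
eef_pos: [0.4539, 0.1269, 0.2593]
tcp_rot: [0.687, 0.727, -0.001, -0.001]
contact_force: [0.5, -0.3, 0.1]
opening: 0.698
finger_force: 0.0
t 17.75 q [ 0.057 -0.198  2.027  0.     1.315  0.   ] p [0.4539 0.1269 0.2593] F [ 0.5 -0.3  0.1] op 0.698 ff 0.0
[361.82699323  95.48775404] 1919 (0.5054081678390503, 0.21621087193489075) 0.016672372817993164 0.18414715920973992
row [ 8.59  5.65 10.74] [-0.002 -0.    -0.001]
[279.14096916 213.63362702] 1362 (0.45424884557724, 0.12796632945537567) 0.01637890748679638 0.18401525784112582
row [ 0.07  0.03 10.75] [-0.002 -0.    -0.001]
```

```bash
python3 -m crank '[[0.1,0,2.5,0,0,0],[0.1,0,5,0,0,0],[0.1,0,7.5,0,0,0],[0.1,0,9.5,0,0,0],[0.1,0,10.8,0,0,0],[0.1,0,10.8,0,0,0],[0.1,0,10.8,0,0,0]]' 0.7 100
python3 -m crank '[[0,0,0,0,0,0],[0,0,0,0,0,0],[0,0,0,0,0,0],[0,0,0,0,0,0],[0,0,0,0,0,0],[0,0,0,0,0,0],[0,0,0,0,0,0]]' 0 100; ./s.sh
python3 -m crank '[[0,0,-1,0,0,0],[0,0,-3,0,0,0],[0,0,-6,0,0,0],[0,0,-9,0,0,0],[0,0,-12,0,0,0],[0,0,-15,0,0,0],[0,0,-17.5,0,0,0],[0,0,-20,0,0,0],[0,0,-20,0,0,0],[0,0,-20,0,0,0]]' 0 100; ./s.sh
python3 -c "
from h import *
q=ctrl.get_state()['qpos'][[1,2,4]]
arc(q,[-.215,.664,.303],40); arc([-.215,.664,.303],q,40)"
```

```text
time: 18.5
eef_pos: [0.4546, 0.1282, 0.1528]
tcp_rot: [0.686, 0.727, -0.0, -0.0]
contact_force: [-0.5, -0.1, 0.4]
opening: 0.696
finger_force: 0.0
time: 19.2
eef_pos: [0.4552, 0.1279, 0.1541]
tcp_rot: [0.687, 0.727, 0.001, 0.001]
contact_force: [-1.3, 0.3, 5.2]
opening: 0.362
finger_force: 98.8
t 19.2 q [ 5.900e-02 -8.900e-02  2.131e+00 -0.000e+00  1.098e+00  2.000e-03] p [0.4552 0.1279 0.1541] F [-1.3  0.3  5.2] op 0.362 ff 98.8
time: 20.2
eef_pos: [0.4541, 0.1278, 0.3518]
tcp_rot: [0.687, 0.727, -0.001, -0.0]
contact_force: [0.2, 0.6, -1.6]
opening: 0.36
finger_force: 99.2
t 20.2 q [ 0.059 -0.245  1.901 -0.     1.487  0.002] p [0.4541 0.1278 0.3518] F [ 0.2  0.6 -1.6] op 0.36 ff 99.2
[[0,0.1,-0.1,-0.0,0,0],[0,0.5,-0.5,-0.02,0,0],[0,1.1,-1.1,-0.04,0,0],[0,1.9,-2.0,-0.07,0,0],[0,2.9,-3.1,-0.1,0,0],[0,4.0,-4.4,-0.15,0,0],[0,5.3,-6.1,-0.19,0,0],[0,6.7,-7.9,-0.25,0,0],[0,8.1,-10.1,-0.31,0,0],[0,9.6,-12.5,-0.37,0,0]]
[[0,2.3,-2.0,-0.07,0,0],[0,4.7,-4.2,-0.14,0,0],[0,7.1,-6.8,-0.22,0,0],[0,9.5,-9.6,-0.3,0,0],[0,11.8,-12.6,-0.38,0,0],[0,14.0,-16.0,-0.47,0,0],[0,16.1,-19.6,-0.55,0,0],[0,17.
[... 764 characters left out ...]
.2,0.37,0,0]]
[[0,-3.6,0.8,0.07,0,0],[0,-7.4,1.4,0.14,0,0],[0,-11.4,1.9,0.22,0,0],[0,-15.5,2.1,0.3,0,0],[0,-19.8,2.1,0.38,0,0],[0,-24.2,1.8,0.47,0,0],[0,-28.5,1.2,0.55,0,0],[0,-32.9,0.3,0.64,0,0],[0,-37.2,-0.9,0.73,0,0],[0,-41.4,-2.3,0.82,0,0]]
[[0,-4.0,1.8,0.09,0,0],[0,-8.1,3.3,0.18,0,0],[0,-12.1,4.6,0.27,0,0],[0,-16.1,5.5,0.35,0,0],[0,-20.1,6.2,0.44,0,0],[0,-23.9,6.6,0.52,0,0],[0,-27.6,6.8,0.6,0,0],[0,-31.1,6.7,0.68,0,0],[0,-34.3,6.5,0.75,0,0],[0,-37.4,6.1,0.82,0,0]]
[[0,-2.2,1.7,0.06,0,0],[0,-4.4,3.2,0.12,0,0],[0,-6.3,4.5,0.18,0,0],[0,-8.1,5.5,0.23,0,0],[0,-9.7,6.3,0.27,0,0],[0,-11.0,7.0,0.31,0,0],[0,-12.1,7.5,0.34,0,0],[0,-12.9,7.9,0.36,0,0],[0,-13.3,8.1,0.37,0,0],[0,-13.5,8.1,0.37,0,0]]
```

```bash
python3 -m crank '[[0,0.1,-0.1,0,0,0],[0,0.5,-0.5,-0.02,0,0],[0,1,-1,-0.04,0,0],[0,2,-2,-0.07,0,0],[0,3,-3,-0.1,0,0],[0,4,-4.5,-0.15,0,0],[0,5,-6,-0.19,0,0],[0,6.5,-8,-0.25,0,0],[0,8,-10,-0.31,0,0],[0,9.5,-12.5,-0.37,0,0]]' 0 100
python3 -m crank '[[0,2.3,-2,-0.07,0,0],[0,4.7,-4.2,-0.14,0,0],[0,7,-7,-0.22,0,0],[0,9.5,-9.5,-0.3,0,0],[0,12,-12.5,-0.38,0,0],[0,14,-16,-0.47,0,0],[0,16,-19.5,-0.55,0,0],[0,18,-23.5,-0.64,0,0],[0,19.5,-27.5,-0.73,0,0],[0,21,-31.5,-0.82,0,0]]' 0 100
python3 -m crank '[[0,4,-2,-0.09,0,0],[0,7.5,-4.5,-0.18,0,0],[0,11.5,-7,-0.27,0,0],[0,14.5,-10,-0.35,0,0],[0,18,-13,-0.44,0,0],[0,21,-16,-0.52,0,0],[0,23.5,-19,-0.6,0,0],[0,26,-22.5,-0.68,0,0],[0,28,-25.5,-0.75,0,0],[0,30,-29,-0.82,0,0]]' 0 100; ./s.sh
```

```text
time: 21.2
eef_pos: [0.55, 0.1334, 0.4789]
tcp_rot: [0.675, 0.714, 0.135, 0.127]
contact_force: [0.7, -0.1, -1.2]
opening: 0.361
finger_force: 99.3
time: 22.2
eef_pos: [0.6304, 0.138, 0.8503]
tcp_rot: [0.568, 0.601, 0.409, 0.386]
contact_force: [1.0, -0.6, -0.6]
opening: 0.359
finger_force: 99.2
time: 23.2
eef_pos: [0.4721, 0.129, 1.2353]
tcp_rot: [0.367, 0.389, 0.614, 0.58]
contact_force: [0.4, -0.4, -2.7]
opening: 0.358
finger_force: 99.3
t 23.2 q [ 0.061 -0.213  0.829 -0.007  0.513  0.004] p [0.4721 0.129  1.2353] F [ 0.4 -0.4 -2.7] op 0.358 ff 99.3
```

```bash
python3 -m crank '[[0,3.3,-1,-0.06,0,0],[0,6.3,-2,-0.12,0,0],[0,9,-3,-0.18,0,0],[0,11.5,-4,-0.23,0,0],[0,13.5,-5,-0.27,0,0],[0,15,-5.5,-0.31,0,0],[0,16.5,-6.5,-0.34,0,0],[0,17.5,-7,-0.36,0,0],[0,18,-7.3,-0.37,0,0],[0,18.5,-7.5,-0.38,0,0]]' 0 100
python3 -m crank '[[0,0,0,0,0,0],[0,0,0,0,0,0],[0,0,0,0,0,0],[0,0,0,0,0,0],[0,0,0,0,0,0],[0,0,0,0,0,0],[0,0,0,0,0,0],[0,0,0,0,0,0],[0,0,0,0,0,0],[0,0,0,0,0,0]]' 0 100
python3 - <<'E'
from h import *
s=st(); z=R.from_quat(s['tcp_rot']).as_matrix()[:,2]; print('tilt',np.arccos(-z[2]))
arc(s['qpos'][[1,2,4]],[-.245,1.901,1.487],40)
im,d,i=shot('scene');P=cloud(im,d,i)
for c,st_,Q in blobs(im,P,'blue'):print(c,Q.min(0),Q.max(0))
E
```

```text
time: 24.2
eef_pos: [0.3281, 0.1209, 1.369]
tcp_rot: [0.252, 0.267, 0.676, 0.639]
contact_force: [-0.1, 0.4, -1.6]
opening: 0.358
finger_force: 99.4
time: 25.2
eef_pos: [0.3282, 0.1209, 1.3689]
tcp_rot: [0.252, 0.267, 0.676, 0.639]
contact_force: [0.5, 0.5, -0.6]
opening: 0.359
finger_force: 99.4
t 25.2 q [ 0.063 -0.205  0.631 -0.013  0.327  0.008] p [0.3282 0.1209 1.3689] F [ 0.5  0.5 -0.6] op 0.359 ff 99.4
tilt 2.389002889663275
[[0,-0.2,0.0,0.0,0,0],[0,-0.9,0.1,0.02,0,0],[0,-2.0,0.3,0.04,0,0],[0,-3.6,0.5,0.07,0,0],[0,-5.5,0.7,0.1,0,0],[0,-7.8,0.9,0.15,0,0],[0,-10.4,0.9,0.19,0,0],[0,-13.3,0.9,0.25,0,0],[0,-16.5,0.8,0.31,0,0],[0,-20.0,0.5,0.37,0,0]]
[[0,-3.6,0.8,0.07,0,0],[0,-7.4,1.5,0.14,0,0],[0,-11.4,2.0,0.22,0,0],[0,-15.6,2.3,0.3,0,0],[0,-19.9,2.3,0.38,0,0],[0,-24.3,2.0,0.47,0,0],[0,-28.7,1.5,0.55,0,0],[0,-33.1,0.6,0.64,0,0],[0,-37.5,-0.5,0.73,0,0],[0,-41.7,-1.9,0.82,0,0]]
[[0,-4.0,1.9,0.09,0,0],[0,-8.1,3.4,0.18,0,0],[0,-12.2,4.7,0.27,0,0],[0,-16.2,5.7,0.35,0,0],[0,-20.2,6.4,0.44,0,0],[0,-24.1,6.8,0.52,0,0],[0,-27.8,7.0,0.6,0,0],[0,-31.3,7.0,0.68,0,0],[0,-34.6,6.8,0.75,0,0],[0,-37.7,6.4,0.82,0,0]]
[[0,-2.3,1.8,0.06,0,0],[0,-4.4,3.3,0.12,0,0],[0,-6.4,4.5,0.18,0,0],[0,-8.2,5.6,0.23,0,0],[0,-9.8,6.5,0.27,0,0],[0,-11.1,7.2,0.31,0,0],[0,-12.2,7.7,0.34,0,0],[0,-13.0,8.1,0.36,0,0],[0,-13.5,8.3,0.37,0,0],[0,-13.6,8.3,0.37,0,0]]
[ 37.89850586 115.25212007] [-0.55783313 -0.96484048 -0.18126831] [ 0.20711585 -0.51541705  0.30111856]
[551.25651303  96.6252505 ] [-0.02893203  0.99865715 -0.33458355] [-0.0136134   1.21829505  0.06924433]
```

```bash
python3 -m crank '[[0,-0.2,0,0,0,0],[0,-1,0.1,0.02,0,0],[0,-2,0.3,0.04,0,0],[0,-3.6,0.5,0.07,0,0],[0,-5.5,0.7,0.1,0,0],[0,-7.8,0.9,0.15,0,0],[0,-10.5,0.9,0.19,0,0],[0,-13.3,0.9,0.25,0,0],[0,-16.5,0.8,0.31,0,0],[0,-20,0.5,0.37,0,0]]' 0 100
python3 -m crank '[[0,-3.6,0.8,0.07,0,0],[0,-7.4,1.5,0.14,0,0],[0,-11.4,2,0.22,0,0],[0,-15.6,2.3,0.3,0,0],[0,-20,2.3,0.38,0,0],[0,-24.3,2,0.47,0,0],[0,-28.7,1.5,0.55,0,0],[0,-33,0.6,0.64,0,0],[0,-37.5,-0.5,0.73,0,0],[0,-41.5,-2,0.82,0,0]]' 0 100
python3 -m crank '[[0,-4,1.9,0.09,0,0],[0,-8,3.4,0.18,0,0],[0,-12,4.7,0.27,0,0],[0,-16,5.7,0.35,0,0],[0,-20,6.4,0.44,0,0],[0,-24,6.8,0.52,0,0],[0,-28,7,0.6,0,0],[0,-31,7,0.68,0,0],[0,-34.5,6.8,0.75,0,0],[0,-37.5,6.5,0.82,0,0]]' 0 100
python3 -c "
from h import *
st(); rel([.4545,.128,.353],down(.059))"
```

```text
time: 26.25
eef_pos: [0.4794, 0.1295, 1.2337]
tcp_rot: [0.367, 0.389, 0.614, 0.58]
contact_force: [1.0, -0.3, -1.3]
opening: 0.36
finger_force: 99.4
time: 27.25
eef_pos: [0.6408, 0.1385, 0.8469]
tcp_rot: [0.569, 0.602, 0.407, 0.384]
contact_force: [0.3, 0.0, -1.3]
opening: 0.357
finger_force: 99.3
time: 28.25
eef_pos: [0.5622, 0.134, 0.4757]
tcp_rot: [0.675, 0.715, 0.134, 0.127]
contact_force: [0.8, -0.3, -2.4]
opening: 0.358
finger_force: 99.2
t 28.25 q [ 5.900e-02 -2.110e-01  1.686e+00 -1.000e-03  1.297e+00  2.000e-03] p [0.5622 0.134  0.4757] F [ 0.8 -0.3 -2.4] op 0.358 ff 99.2
row [ 1.00e-02 -1.45e+01  7.52e+00] [ 0.371  0.001 -0.002]
```

```bash
python3 -m crank '[[0,-2.3,1.7,0.06,0,0],[0,-4.5,3.2,0.12,0,0],[0,-6.5,4.4,0.18,0,0],[0,-8.5,5.3,0.23,0,0],[0,-10.2,6.1,0.27,0,0],[0,-11.6,6.7,0.31,0,0],[0,-12.8,7.1,0.34,0,0],[0,-13.8,7.4,0.36,0,0],[0,-14,7.4,0.37,0,0],[0,-14,7.4,0.37,0,0]]' 0 100;python3 -m crank '[[0,0,0,0,0,0],[0,0,0,0,0,0],[0,0,0,0,0,0]]' 0 100;  ./s.sh "rel([.4545,.128,.158],down(.059))"
```

```text
time: 29.25
eef_pos: [0.461, 0.1283, 0.3601]
tcp_rot: [0.687, 0.727, 0.004, 0.003]
contact_force: [-0.2, -0.2, -2.2]
opening: 0.36
finger_force: 99.2
time: 29.55
eef_pos: [0.4611, 0.1283, 0.3601]
tcp_rot: [0.687, 0.727, 0.004, 0.003]
contact_force: [0.5, 0.2, -1.9]
opening: 0.361
finger_force: 99.2
t 29.55 q [ 0.059 -0.237  1.88  -0.     1.489  0.002] p [0.4611 0.1283 0.3601] F [ 0.5  0.2 -1.9] op 0.361 ff 99.2
row [ 1.00e-02 -8.60e-01  2.02e+01] [ 0.01   0.    -0.002]
```

```bash
python3 -m crank '[[0,-0.8,3,0.01,0,0],[0,-0.8,6,0.01,0,0],[0,-0.8,9,0.01,0,0],[0,-0.8,12,0.01,0,0],[0,-0.8,15,0.01,0,0],[0,-0.8,17,0.01,0,0],[0,-0.8,18.5,0.01,0,0],[0,-0.8,19.5,0.01,0,0],[0,-0.8,20.2,0.01,0,0],[0,-0.8,20.2,0.01,0,0]]' 0 100; ./s.sh
python3 -m crank '[[0,0,0.1,0,0,0],[0,0,0.2,0,0,0],[0,0,0.3,0,0,0],[0,0,0.3,0,0,0],[0,0,0.3,0,0,0]]' 0 100; ./s.sh
```

```text
time: 30.55
eef_pos: [0.4544, 0.1279, 0.1571]
tcp_rot: [0.687, 0.727, -0.001, -0.001]
contact_force: [0.4, 0.1, -0.3]
opening: 0.359
finger_force: 99.3
t 30.55 q [ 5.900e-02 -9.200e-02  2.128e+00 -0.000e+00  1.108e+00  2.000e-03] p [0.4544 0.1279 0.1571] F [ 0.4  0.1 -0.3] op 0.359 ff 99.3
time: 31.05
eef_pos: [0.4548, 0.1279, 0.1548]
tcp_rot: [0.687, 0.727, -0.0, -0.0]
contact_force: [0.6, -0.2, -1.7]
opening: 0.361
finger_force: 99.3
t 31.05 q [ 5.900e-02 -8.900e-02  2.130e+00 -0.000e+00  1.102e+00  2.000e-03] p [0.4548 0.1279 0.1548] F [ 0.6 -0.2 -1.7] op 0.361 ff 99.3
```

```bash
python3 -m crank '[[0,0,0.05,0,0,0],[0,0,0.1,0,0,0],[0,0,0.15,0,0,0],[0,0,0.15,0,0,0]]' 0 100; ./s.sh
python3 -m crank '[[0,0,0,0,0,0],[0,0,0,0,0,0],[0,0,0,0,0,0],[0,0,0,0,0,0],[0,0,0,0,0,0],[0,0,0,0,0,0],[0,0,0,0,0,0]]' 0.7 100
python3 -m crank '[[0,0,-1,0,0,0],[0,0,-3,0,0,0],[0,0,-5,0,0,0],[0,0,-8,0,0,0],[0,0,-11,0,0,0],[0,0,-14,0,0,0],[0,0,-14,0,0,0],[0,0,-14,0,0,0]]' 0.7 100
python3 - <<'E'
from h import *
st()
im,d,i=shot('wrist'); P=cloud(im,d,i)
m=((P[...,2]>.179)&(P[...,2]<.19)&(P[...,0]>.4)&(P[...,0]<.57)&(P[...,1]>.07)&(P[...,1]<.27)).astype(np.uint8)
k,l,s,c=cv2.connectedComponentsWithStats(m)
for j in range(1,k):
    if s[j,4]>200:
        Q=P[l==j]; C,r=cv2.minEnclosingCircle(Q[:,:2].astype(np.float32)); print(c[j],s[j,4],C,r,np.median(Q[:,2]))
# pump head & scrubber, both views
for n in ['scene','side']:
    im,d,i=shot(n);P=cloud(im,d,i); cv2.imwrite(f'pics/{n}5.png',im)
    hsv=cv2.cvtColor(im,cv2.COLOR_BGR2HSV)
    red=((hsv[...,0]<4)|(hsv[...,0]>175))&(hsv[...,1]>150)&(P[...,2]>.19)&(P[...,2]<.21)&(P[...,0]>.6)&(P[...,0]<.85)&(abs(P[...,1])<.1)
    Q=P[red]; print(n,'head',len(Q),Q.min(0),Q.max(0),np.median(Q[:,2])); D=Q[np.abs(Q[:,0]-Q[:,0].min())<.041]; print('  disc y',D[:,1].min(),D[:,1].max())
    for c,s_,Q in blobs(im,P,'orange',minpix=200):
        zt=np.percentile(Q[:,2],95); t=Q[Q[:,2]>zt-.005]; print(n,c.round(),s_[4],'top z',zt,[np.round(x,4) for x in cv2.minAreaRect(t[:,:2].astype(np.float32))])
E
```

```text
time: 31.45
eef_pos: [0.4549, 0.1279, 0.1542]
tcp_rot: [0.687, 0.727, -0.0, -0.0]
contact_force: [-1.5, 0.4, 4.8]
opening: 0.358
finger_force: 100.0
t 31.45 q [ 5.900e-02 -8.800e-02  2.130e+00 -0.000e+00  1.101e+00  2.000e-03] p [0.4549 0.1279 0.1542] F [-1.5  0.4  4.8] op 0.358 ff 100.0
time: 32.15
eef_pos: [0.4547, 0.1279, 0.1531]
tcp_rot: [0.687, 0.727, -0.0, -0.0]
contact_force: [0.6, -1.1, 0.5]
opening: 0.7
finger_force: 0.0
time: 32.95
eef_pos: [0.4551, 0.128, 0.2943]
tcp_rot: [0.687, 0.727, 0.0, 0.001]
contact_force: [-0.1, -0.2, -0.3]
opening: 0.703
finger_force: 0.0
t 32.95 q [ 0.059 -0.22   1.982 -0.     1.378  0.002] p [0.4551 0.128  0.2943] F [-0.1 -0.2 -0.3] op 0.703 ff 0.0
[348.17409766  97.65746638] 1413 (0.5055291056632996, 0.2160778045654297) 0.016672059893608093 0.18415399344478411
[277.10351377 200.55175689] 1053 (0.4546424448490143, 0.1278623789548874) 0.01649157702922821 0.1840450237764638
scene head 431 [0.67759166 0.00126567 0.19049501] [0.75469082 0.0386405  0.20280083] 0.19822710244577035
  disc y 0.0012656734432836894 0.038640504253070626
scene [130. 214.] 1174 top z 0.0705816355205307 [array([ 0.4284, -0.346 ]), array([0.091 , 0.0653]), np.float64(78.6615)]
scene [182. 218.] 346 top z 0.054698822389915164 [array([ 0.4585, -0.2213]), array([0.0816, 0.0402]), np.float64(72.3081)]
side head 218 [ 0.67370812 -0.00239484  0.19001598] [0.7518976  0.03864156 0.20321892] 0.19841400312733665
  disc y -0.0023948356302867513 0.0386415629039899
side [316. 392.] 348 top z 0.0701297815510589 [array([ 0.3919, -0.3599]), array([0.0561, 0.0099]), np.float64(89.243)]
```

View pics/scene5.png

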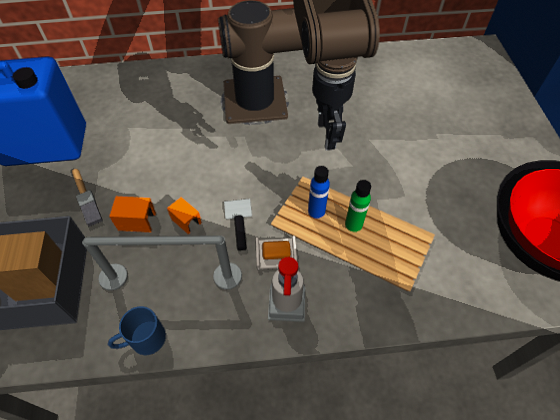

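Both bottles stand where they started: caps at (321,174) and (363,189), steps 1–6 done. Next is the pump.

```bash
./s.sh "rel([.694,.019,.26],down(-.118))"
```

```text
t 33.1 q [ 0.059 -0.218  1.985 -0.     1.378  0.002] p [0.454  0.1279 0.2915] F [-0.3 -0.4  0.1] op 0.702 ff 0.0
row [-12.23  23.35   3.07] [-0.004  0.001  0.175]
```

```bash
python3 -m crank '[[-1.5,2.5,0,0,0,0],[-3,6,0,0,0,0.02],[-5,9.5,0,0,0,0.06],[-7,13,0,0,0,0.1],[-9,16.5,0.5,0,0,0.14],[-10.5,20,1.5,0,0,0.17],[-12.2,23.3,2.5,0,0,0.17],[-12.2,23.3,3,0,0,0.17],[-12.2,23.3,3,0,0,0.17],[-12.2,23.3,3,0,0,0.17]]' 0 20
python3 - <<'E'
from h import *
st(); im,d,i=shot('wrist'); P=cloud(im,d,i)
hsv=cv2.cvtColor(im,cv2.COLOR_BGR2HSV)
red=((hsv[...,0]<4)|(hsv[...,0]>175))&(hsv[...,1]>150)&(P[...,2]>.19)&(P[...,2]<.21)&(P[...,0]>.6)&(P[...,0]<.85)&(abs(P[...,1])<.1)
Q=P[red]; print(len(Q),Q.min(0),Q.max(0),np.median(Q[:,2])); D=Q[Q[:,0]<Q[:,0].min()+.042]; print(D.min(0),D.max(0))
E
```

```text
time: 34.1
eef_pos: [0.6933, 0.02, 0.2623]
tcp_rot: [0.746, 0.666, -0.001, -0.001]
contact_force: [0.9, 0.4, -1.6]
opening: -0.004
finger_force: 0.0
t 34.1 q [-0.117  0.308  1.493 -0.     1.343 -0.005] p [0.6933 0.02   0.2623] F [ 0.9  0.4 -1.6] op -0.004 ff 0.0
3055 [0.67604393 0.00126057 0.19338309] [0.75388312 0.0398025  0.20239317] 0.19971482195599072
[0.67604393 0.00126057 0.19338309] [0.71795137 0.0398025  0.20239317]
```

```bash
python3 -m crank '[[0,0.2,2,0,0,0],[0,0.2,4,0,0,0],[0,0.2,5.5,0,0,0],[0,0.2,6.5,0,0,0],[0,0.2,7.2,0,0,0],[0,0.2,7.8,0,0,0],[0,0.2,8.2,0,0,0],[0,0.2,8.4,0,0,0],[0,0.2,8.4,0,0,0]]' 0 20; ./s.sh
```

```text
time: 35.05
eef_pos: [0.6965, 0.0195, 0.1821]
tcp_rot: [0.746, 0.666, 0.0, -0.0]
contact_force: [-6.0, 2.4, 7.9]
opening: -0.003
finger_force: 4.4
t 35.05 q [-0.117  0.372  1.56   0.     1.21  -0.005] p [0.6965 0.0195 0.1821] F [-6.   2.4  7.9] op -0.003 ff 4.4
```

```bash
python3 -m crank '[[0,0,0.2,0,0,0],[0,0,0.3,0,0,0],[0,0,0.3,0,0,0],[0,0,0.3,0,0,0],[0,0,0.3,0,0,0]]' 0 20; ./s.sh
python3 -m crank '[[0,0,-1,0,0,0],[0,0,-2,0,0,0],[0,0,-4,0,0,0],[0,0,-7,0,0,0],[0,0,-10,0,0,0],[0,0,-13,0,0,0],[0,0,-13,0,0,0],[0,0,-13,0,0,0]]' 0 20
python3 - <<'E'
from h import *
st(); im,d,i=shot('wrist'); P=cloud(im,d,i)
hsv=cv2.cvtColor(im,cv2.COLOR_BGR2HSV)
red=((hsv[...,0]<4)|(hsv[...,0]>175))&(hsv[...,1]>150)&(P[...,2]>.15)&(P[...,2]<.21)&(P[...,0]>.6)&(P[...,0]<.85)&(abs(P[...,1])<.1)
print('head',np.median(P[red][:,2]))
# scrubber over by wrist look: want above it, y axis of tool across x (width)
rel([.47,-.30,.30],down(-.9))
for n in ['scene']:
    z=np.load('scene0.npz')
E
```

```text
time: 35.55
eef_pos: [0.6966, 0.0195, 0.1819]
tcp_rot: [0.746, 0.666, 0.0, 0.0]
contact_force: [-10.4, 1.1, 16.2]
opening: -0.002
finger_force: 8.2
t 35.55 q [-0.117  0.372  1.56  -0.     1.209 -0.005] p [0.6966 0.0195 0.1819] F [-10.4   1.1  16.2] op -0.002 ff 8.2
time: 36.35
eef_pos: [0.697, 0.0189, 0.3066]
tcp_rot: [0.746, 0.666, 0.0, 0.001]
contact_force: [-0.6, 0.9, -0.7]
opening: -0.004
finger_force: 0.0
t 36.35 q [-1.180e-01  2.910e-01  1.435e+00 -1.000e-03  1.414e+00 -5.000e-03] p [0.697  0.0189 0.3066] F [-0.6  0.9 -0.7] op -0.004 ff 0.0
head 0.1997231252666748
row [-34.25 -18.88   0.52] [-0.001  0.001  0.787]
```

Pump pressed to its hard stop (z 0.182, 16 N) and the head is back at 0.1997. Now the scrubber.

```bash
./s.sh "rel([.428,-.346,.24],down(-.183))"
```

```text
t 36.4 q [-1.180e-01  2.920e-01  1.437e+00 -1.000e-03  1.414e+00 -5.000e-03] p [0.6963 0.019  0.3047] F [-0.2 -0.5 -1.3] op 0.003 ff 0.0
row [-39.29 -22.53   6.53] [-0.001  0.001  0.07 ]
```

```bash
python3 -m crank '[[-2,-1,0,0,0,0],[-6,-3.5,0,0,0,0.02],[-10,-6,0,0,0,0.04],[-14,-8,0,0,0,0.07],[-18,-10.5,0,0,0,0.07],[-22,-12.5,0,0,0,0.07],[-26,-15,0,0,0,0.07],[-30,-17,1,0,0,0.07],[-34,-19.5,2,0,0,0.07],[-37.5,-21.5,4,0,0,0.07]]' 1 60
python3 -m crank '[[-1,-0.5,1,0,0,0],[-1.8,-1,2.5,0,0,0],[-1.8,-1,2.5,0,0,0],[-1.8,-1,2.5,0,0,0]]' 1 60
python3 - <<'E'
from h import *
st(); im,d,i=shot('wrist'); P=cloud(im,d,i); cv2.imwrite('pics/w6.png',im)
for c,s_,Q in blobs(im,P,'orange',minpix=200):
    zt=np.percentile(Q[:,2],95); t=Q[Q[:,2]>zt-.006]; print(c.round(),s_[4],'top z',zt,[np.round(x,4) for x in cv2.minAreaRect(t[:,:2].astype(np.float32))])
m=(P[...,2]>.184)&(P[...,2]<.197)&(P[...,0]>.55)&(P[...,0]<.65)&(P[...,1]<-.05)&(P[...,1]>-.45)
Q=P[m]; print(len(Q)); 
if len(Q)>50: print(cv2.fitLine(Q[:,:2].astype(np.float32),cv2.DIST_HUBER,0,.01,.01).ravel(),Q.min(0),Q.max(0))
E
```

```text
time: 37.4
eef_pos: [0.4388, -0.3309, 0.2651]
tcp_rot: [0.769, 0.639, -0.001, 0.0]
contact_force: [0.8, -0.8, 0.1]
opening: 0.996
finger_force: 0.0
time: 37.8
eef_pos: [0.4278, -0.3441, 0.2405]
tcp_rot: [0.768, 0.64, -0.0, -0.001]
contact_force: [-0.2, 0.8, -0.4]
opening: 0.999
finger_force: 0.0
t 37.8 q [-0.862  0.002  1.877 -0.     1.264 -0.68 ] p [ 0.4278 -0.3441  0.2405] F [-0.2  0.8 -0.4] op 0.999 ff 0.0
6171
[ 0.09546426  0.99543285  0.5890815  -0.30124715] [ 0.57480394 -0.39981191  0.18400155] [ 0.60591024 -0.22962596  0.19141547]
```

View pics/w6.png

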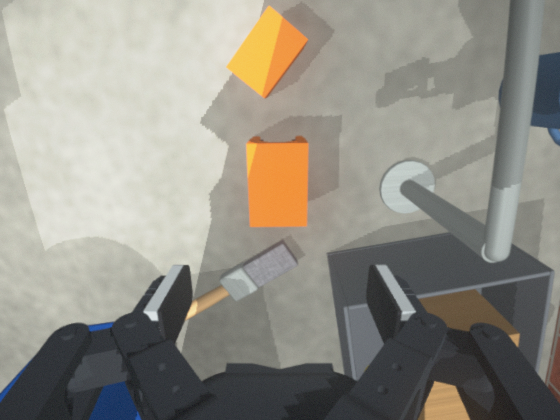

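The wrist view shows the scrubber at (278,184), nearly aligned with the tool, with a brush below it at (250,275) and the rail at right (x≈515). I'll measure the roof by height.

Run:
```python
from h import *
st(); im,d,i=shot('wrist'); P=cloud(im,d,i)
m=((P[...,2]>.06)&(P[...,2]<.078)&(abs(P[...,0]-.43)<.08)&(abs(P[...,1]+.346)<.07)).astype(np.uint8)
k,l,s,c=cv2.connectedComponentsWithStats(m); j=1+s[1:,4].argmax(); Q=P[l==j]
(C,sz,a)=cv2.minAreaRect(Q[:,:2].astype(np.float32)); print(c[j],s[j,4],C,sz,a,np.median(Q[:,2]))
long=a if sz[0]>sz[1] else a+90; yaw=np.radians(long-90); yaw=(yaw+np.pi/2)%np.pi-np.pi/2; print('yaw',yaw)
rel([*C,.046],down(yaw))
```

```text
t 37.85 q [-8.620e-01  1.000e-03  1.876e+00 -1.000e-03  1.264e+00 -6.800e-01] p [ 0.4282 -0.3443  0.2415] F [-0.   0.4 -0.1] op 1.0 ff 0.0
[276.50122001 182.38816592] 4918 (0.42573127150535583, -0.3461949825286865) (0.09111937135457993, 0.06115094944834709) 80.15436553955078 0.0700834862638477
yaw -0.17183873828265428
row [-0.2  -0.24 19.6 ] [ 0.     0.001 -0.009]
```

```bash
python3 -m crank '[[-0.2,-0.2,4,0,0,-0.01],[-0.2,-0.2,8,0,0,-0.01],[-0.2,-0.2,12,0,0,-0.01],[-0.2,-0.2,15,0,0,-0.01],[-0.2,-0.2,17.5,0,0,-0.01],[-0.2,-0.2,19.5,0,0,-0.01],[-0.2,-0.2,20.6,0,0,-0.01],[-0.2,-0.2,20.6,0,0,-0.01],[-0.2,-0.2,20.6,0,0,-0.01]]' 1 60; ./s.sh
python3 -m crank '[[0,0,0,0,0,0],[0,0,0,0,0,0],[0,0,0,0,0,0],[0,0,0,0,0,0],[0,0,0,0,0,0],[0,0,0,0,0,0]]' 0 60; ./s.sh
```

```text
time: 38.8
eef_pos: [0.4257, -0.3472, 0.0364]
tcp_rot: [0.765, 0.644, -0.0, 0.001]
contact_force: [0.3, -0.5, 0.1]
opening: 1.0
finger_force: 0.0
t 38.8 q [-8.680e-01  2.590e-01  2.008e+00 -1.000e-03  8.730e-01 -6.950e-01] p [ 0.4257 -0.3472  0.0364] F [ 0.3 -0.5  0.1] op 1.0 ff 0.0
time: 39.4
eef_pos: [0.4258, -0.3479, 0.037]
tcp_rot: [0.766, 0.643, -0.0, 0.001]
contact_force: [0.7, 0.2, 6.3]
opening: 0.715
finger_force: 67.0
t 39.4 q [-8.690e-01  2.580e-01  2.007e+00 -1.000e-03  8.730e-01 -6.960e-01] p [ 0.4258 -0.3479  0.037 ] F [0.7 0.2 6.3] op 0.715 ff 67.0
```

```bash
python3 -m crank '[[0,0,-1,0,0,0],[0,0,-3,0,0,0],[0,0,-6,0,0,0],[0,0,-10,0,0,0],[0,0,-14,0,0,0],[0,0,-18,0,0,0],[0,0,-21,0,0,0],[0,0,-23,0,0,0],[0,0,-23,0,0,0],[0,0,-23,0,0,0]]' 0 60
python3 - <<'E'
from h import *
st(); im,d,i=shot('wrist'); P=cloud(im,d,i); cv2.imwrite('pics/w7.png',im)
Q=P[(P[...,2]>.184)&(P[...,2]<.197)&(P[...,0]>.55)&(P[...,0]<.65)&(P[...,1]<-.15)&(P[...,1]>-.37)]
if len(Q): t=Q[Q[:,2]>np.percentile(Q[:,2],80)]; print(len(Q),cv2.fitLine(t[:,:2].astype(np.float32),cv2.DIST_HUBER,0,.01,.01).ravel(),t[:,2].mean(),Q[:,1].min(),Q[:,1].max())
rel([.595,-.255,.265],down(-.0956))
E
```

```text
time: 40.4
eef_pos: [0.4245, -0.3462, 0.2644]
tcp_rot: [0.766, 0.643, -0.0, -0.001]
contact_force: [0.2, 0.2, -2.4]
opening: 0.714
finger_force: 66.3
t 40.4 q [-8.690e-01 -1.900e-02  1.854e+00 -1.000e-03  1.308e+00 -6.960e-01] p [ 0.4245 -0.3462  0.2644] F [ 0.2  0.2 -2.4] op 0.714 ff 66.3
4647 [ 0.09593025  0.99538803  0.59260416 -0.29118818] 0.1897075588543521 -0.36987532664414025 -0.22466707118968376
row [11.89 15.26 -0.21] [-0.003 -0.002 -0.077]
```

View pics/w7.png

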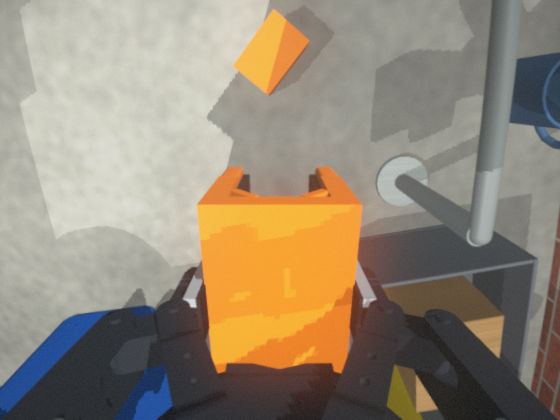

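The scrubber is held square between the pads (roof centre around (280,285)). Something yellow shows at (405,395), which I'll check. Moving over the rail now.

```bash
python3 - <<'E'
from h import *
im,d,i=shot('wrist'); P=cloud(im,d,i)
m=hsvmask(im,'yellow'); n,l,s,c=cv2.connectedComponentsWithStats(m)
for k in range(1,n):
    if s[k,4]>40: Q=P[l==k]; print(c[k],s[k,4],np.nanmin(Q,0),np.nanmax(Q,0))
rel([.596,-.255,.265],down(-.096))
E
python3 -m crank '[[1.5,2,0,0,0,0],[3,4,0,0,0,-0.02],[5,6.5,0,0,0,-0.04],[7,9,0,0,0,-0.06],[9,11.5,0,0,0,-0.08],[11,14,0,0,0,-0.08],[12,15.3,0,0,0,-0.08],[12,15.3,0,0,0,-0.08],[12,15.3,0,0,0,-0.08]]' 0 60; ./s.sh "rel([.596,-.255,.167],down(-.096))"
```

```text
[400.68785471 398.82065834] 881 [ 0.455123   -0.68521258  0.03864433] [ 0.55676601 -0.34247907  0.35034113]
row [11.9  15.37 -0.27] [-0.004 -0.003 -0.077]
time: 41.4
eef_pos: [0.5955, -0.2549, 0.2636]
tcp_rot: [0.739, 0.674, -0.001, -0.001]
contact_force: [0.3, -1.0, -1.6]
opening: 0.716
finger_force: 66.3
t 41.4 q [-0.56   0.207  1.613 -0.002  1.325 -0.467] p [ 0.5955 -0.2549  0.2636] F [ 0.3 -1.  -1.6] op 0.716 ff 66.3
row [-0.01  0.08  9.66] [-0.004 -0.     0.003]
```

```bash
python3 -m crank '[[0,0.1,1.5,0,0,0],[0,0.1,3,0,0,0],[0,0.1,4.5,0,0,0],[0,0.1,6,0,0,0],[0,0.1,7.2,0,0,0],[0,0.1,8.2,0,0,0],[0,0.1,8.8,0,0,0],[0,0.1,9.2,0,0,0],[0,0.1,9.2,0,0,0]]' 0 60; ./s.sh
python3 -m crank '[[0,0,0.1,0,0,0],[0,0,0.2,0,0,0],[0,0,0.3,0,0,0],[0,0,0.4,0,0,0],[0,0,0.4,0,0,0]]' 0 60; ./s.sh
```

```text
time: 42.3
eef_pos: [0.5972, -0.2549, 0.1727]
tcp_rot: [0.739, 0.674, -0.001, -0.0]
contact_force: [-0.5, 0.1, -1.8]
opening: 0.713
finger_force: 66.3
t 42.3 q [-5.590e-01  2.820e-01  1.692e+00 -1.000e-03  1.168e+00 -4.660e-01] p [ 0.5972 -0.2549  0.1727] F [-0.5  0.1 -1.8] op 0.713 ff 66.3
time: 42.8
eef_pos: [0.5972, -0.2549, 0.169]
tcp_rot: [0.739, 0.673, -0.0, -0.0]
contact_force: [0.2, -0.0, -1.6]
opening: 0.712
finger_force: 66.3
t 42.8 q [-5.590e-01  2.860e-01  1.695e+00 -1.000e-03  1.162e+00 -4.660e-01] p [ 0.5972 -0.2549  0.169 ] F [ 0.2 -0.  -1.6] op 0.712 ff 66.3
```

```bash
python3 -m crank '[[0,0,0.1,0,0,0],[0,0,0.2,0,0,0],[0,0,0.2,0,0,0],[0,0,0.2,0,0,0]]' 0 60; ./s.sh
python3 -m crank '[[0,0,0.1,0,0,0],[0,0,0.1,0,0,0],[0,0,0.1,0,0,0]]' 0 60; ./s.sh
```

```text
time: 43.2
eef_pos: [0.5972, -0.2549, 0.167]
tcp_rot: [0.739, 0.673, -0.0, -0.0]
contact_force: [0.0, 0.9, -1.3]
opening: 0.716
finger_force: 66.3
t 43.2 q [-5.590e-01  2.880e-01  1.696e+00 -1.000e-03  1.158e+00 -4.660e-01] p [ 0.5972 -0.2549  0.167 ] F [ 0.   0.9 -1.3] op 0.716 ff 66.3
time: 43.5
eef_pos: [0.5973, -0.255, 0.1662]
tcp_rot: [0.739, 0.673, -0.0, -0.0]
contact_force: [0.5, 0.1, -1.0]
opening: 0.716
finger_force: 66.4
t 43.5 q [-5.590e-01  2.880e-01  1.697e+00 -1.000e-03  1.156e+00 -4.660e-01] p [ 0.5973 -0.255   0.1662] F [ 0.5  0.1 -1. ] op 0.716 ff 66.4
```

```bash
python3 -m crank '[[0,0,0.1,0,0,0],[0,0,0.15,0,0,0],[0,0,0.15,0,0,0]]' 0 60; ./s.sh
python3 -m crank '[[0,0,0,0,0,0],[0,0,0,0,0,0],[0,0,0,0,0,0],[0,0,0,0,0,0],[0,0,0,0,0,0],[0,0,0,0,0,0],[0,0,0,0,0,0]]' 1 60
python3 -m crank '[[0,0,-1,0,0,0],[0,0,-3,0,0,0],[0,0,-5,0,0,0],[0,0,-8,0,0,0],[0,0,-12,0,0,0],[0,0,-16,0,0,0],[0,0,-18,0,0,0],[0,0,-18,0,0,0],[0,0,-18,0,0,0]]' 1 60
python3 - <<'E'
from h import *
st()
im,d,i=shot('wrist'); P=cloud(im,d,i)
Q=P[(P[...,2]>.19)&(P[...,2]<.215)&(abs(P[...,0]-.596)<.08)&(abs(P[...,1]+.255)<.08)]
print('roof',len(Q),np.median(Q,0),cv2.minAreaRect(Q[:,:2].astype(np.float32)))
# plane tilt
A=np.c_[Q[:,:2]-Q[:,:2].mean(0),np.ones(len(Q))]; print('slope',np.linalg.lstsq(A,Q[:,2],rcond=None)[0])
a,_,_=shot('scene'); b,_,_=shot('side'); cv2.imwrite('pics/f.png',cv2.resize(np.hstack([a,b]),None,fx=.7,fy=.7))
E
```

```text
time: 43.8
eef_pos: [0.5974, -0.255, 0.1661]
tcp_rot: [0.739, 0.674, -0.0, 0.0]
contact_force: [-2.7, 1.7, 5.2]
opening: 0.713
finger_force: 67.1
t 43.8 q [-5.590e-01  2.890e-01  1.697e+00 -1.000e-03  1.156e+00 -4.660e-01] p [ 0.5974 -0.255   0.1661] F [-2.7  1.7  5.2] op 0.713 ff 67.1
time: 44.5
eef_pos: [0.5972, -0.2549, 0.1645]
tcp_rot: [0.739, 0.673, -0.0, -0.0]
contact_force: [0.1, -0.4, 0.3]
opening: 1.003
finger_force: 0.0
time: 45.4
eef_pos: [0.5973, -0.2548, 0.3445]
tcp_rot: [0.739, 0.673, -0.0, -0.0]
contact_force: [-0.4, -0.0, -0.3]
opening: 1.0
finger_force: 0.0
t 45.4 q [-5.590e-01  1.700e-01  1.511e+00 -1.000e-03  1.462e+00 -4.660e-01] p [ 0.5973 -0.2548  0.3445] F [-0.4 -0.  -0.3] op 1.0 ff 0.0
roof 5782 [ 0.59869074 -0.24951617  0.19906072] ((0.5982874631881714, -0.2571965754032135), (0.15184493362903595, 0.061330415308475494), 84.93939971923828)
slope [-0.03138544 -0.00244836  0.19896978]
```

View pics/f.png

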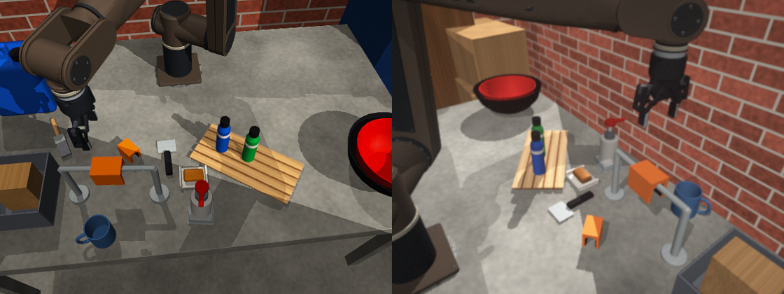

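The scrubber hangs astride the rail with its roof at z 0.199 and level, and the bottles stand. One last check by height for a missed grey scrubber or yellow bottle.

Run:
```python
from h import *
for n in ['scene','side']:
    z=np.load(n+'0.npz'); P=z['P']
    m=((P[...,2]>.064)&(P[...,2]<.076)&(P[...,0]>.1)&(P[...,0]<1.1)&(abs(P[...,1])<.95)).astype(np.uint8)
    k,l,s,c=cv2.connectedComponentsWithStats(m)
    for j in range(1,k):
        if s[j,4]>60: Q=P[l==j]; print(n,c[j].round(),s[j,4],np.median(Q,0).round(3),np.ptp(Q,0).round(3),np.median(z['im'][l==j],0))
    print(n,'yellow',[(c.round(),np.median(Q,0).round(3)) for c,_,Q in blobs(z['im'],P,'yellow')])
```

```text
scene [ 43. 146.] 271 [ 0.2   -0.596  0.07 ] [0.104 0.204 0.012] [137.  51.   6.]
scene [536. 191.] 221 [0.492 0.695 0.068] [0.048 0.142 0.012] [  0.   0. 211.]
scene [130. 208.] 743 [ 0.429 -0.346  0.068] [0.075 0.096 0.009] [  0.  79. 188.]
scene [531. 251.] 108 [0.665 0.599 0.071] [0.134 0.069 0.011] [ 2.  3. 47.]
scene [ 36. 231.] 118 [ 0.475 -0.561  0.072] [0.006 0.158 0.011] [47. 43. 41.]
scene [ 54. 289.] 337 [ 0.669 -0.471  0.07 ] [0.221 0.143 0.012] [25. 24. 23.]
scene [527. 261.] 115 [0.687 0.578 0.07 ] [0.133 0.087 0.012] [3. 2. 3.]
scene [ 40. 280.] 205 [ 0.626 -0.523  0.071] [0.093 0.123 0.012] [28. 54. 78.]
scene [133. 317.] 91 [ 0.715 -0.323  0.07 ] [0.047 0.059 0.012] [52. 34. 19.]
scene [148. 338.] 80 [ 0.776 -0.278  0.07 ] [0.052 0.064 0.012] [55. 35. 20.]
scene yellow []
side [165. 126.] 240 [0.638 0.797 0.07 ] [0.218 0.134 0.012] [ 35.   38.  169.5]
side [169. 151.] 206 [0.545 0.566 0.07 ] [0.268 0.155 0.012] [22. 23. 30.]
side [306. 222.] 77 [ 0.67  -0.002  0.07 ] [0.033 0.047 0.012] [146. 151. 157.]
side [209. 232.] 70 [0.444 0.107 0.07 ] [0.04  0.026 0.012] [122.  65.  51.]
side [424. 269.] 141 [ 0.774 -0.286  0.07 ] [0.05  0.064 0.011] [100.  72.  53.]
side [427. 289.] 95 [ 0.72  -0.334  0.071] [0.048 0.033 0.012] [105.  75.  54.]
side [327. 370.] 1809 [ 0.423 -0.352  0.071] [0.077 0.098 0.011] [ 46. 100. 203.]
side [449. 372.] 162 [ 0.587 -0.476  0.071] [0.181 0.003 0.012] [70. 67. 67.]
side [453. 410.] 126 [ 0.536 -0.519  0.07 ] [0.004 0.04  0.012] [ 57.  85. 114.]
side yellow []
```

No grey scrubber or yellow bottle anywhere, so I'm handing in.

```bash
python3 -c "
from h import *
st(); print(ctrl.sign_off())"
```

```text
t 45.55 q [-5.590e-01  1.720e-01  1.513e+00 -1.000e-03  1.462e+00 -4.660e-01] p [ 0.5966 -0.2545  0.3416] F [-0.5 -0.2  0.4] op 1.003 ff 0.0
the job is handed in; nothing more can be done
None
```

I handed the job in at 45.6 s (no verdict came back): green then blue bottle turned over (137°) and stood back on the board, pump pressed to its stop and up again, orange scrubber hung on the rail; no yellow bottle or grey scrubber was there.

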